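# Hold a slide carrier flush on an angled sample stage

## Robot

A 7-joint arm with a two-finger parallel gripper is mounted at the origin on a cart in front of the work surface, level with it; the furniture and walls round the work are solid. World frame = base frame: x ahead of the robot, y to its left, z up, the work surface at z = 0. Lengths are in m, angles in degrees, forces in N, time in s.
With the tool pointing down it reaches from about 0.425 to 0.875 m from the base axis. Payload 4.7 kg.
Tool frame: the origin (TCP) lies at the very end of the fingers, on their centre line; the grasp point (between the pads) lies env.tcp_to_grasp behind it (env.tcp_to_grasp is the distance from the TCP to the grasp point, in m); z points along the fingers, x is the direction in which the jaws open and shut, and the axes are right-handed (so a half turn about z gives the same grasp; the last joint's range is limited). The gripper opens to 87 mm and grips with 3 to 60 N. Pads are 19 mm wide; open, the fingers measure 117 mm over their backs; the gripper's body (75 mm by 190 mm) begins 51 mm behind the grasp point.
Start: joints at [71.912, 18.392, -4.016, 83.108, 1.295, 78.541, -3.26], TCP at [0.21, -0.615, 0.223] pointing down, gripper open.
Joint ranges: [-163.93, 163.93], [-17.29, 119.83], [-79.2, 71.16], [3.27, 140.29], [-89.18, 269.18], [5.43, 117.66], [-154.24, 154.24]. Speed limits (degrees/s): [147.25, 147.25, 180, 180, 180, 180, 180].

## Interface

Orientations are given as [roll, pitch, yaw] about the fixed x, y, z axes, in that order (R = Rz(yaw) Ry(pitch) Rx(roll)).
In Python, from cell import env gives the robot as it stands. The module is installed in compiled form; this text tells all that it offers.
- The arm moves only by the tool send_rows, never from a script. Its argument "steps" is a list of rows, each a list of 3 entries, a list of its own where there are three numbers: the shift along the tool's x, y, z in m, then the turn, a rotation vector about the tool's x, y, z in rad, then the finger opening in m, from 0 to 0.087. A call has exactly 5 rows; each row is the pose to reach, as a shift and turn from the pose commanded when the call began, along the tool's axes at that moment; what a row does not reach only later rows make up. A row lasts 1/12 s, in which the tool goes at most 41.7 mm and 7.16 degrees, less where a joint would pass 70% of its speed; a pose out of reach is approached as far as the arm can. A call with a gripper value outside its range is refused whole. The fingers move at their own pace and stop on an object; "grip_force" is the grip in N (left out, the last holds). Time passes only in rows, so rows that repeat a pose let the fingers close, or fill a call up. It gives the time, the measured TCP pose, the force and the opening at its end, in the units of the state.
- env.get_obs(): the state, without advancing time (a new reading comes with each control period).
- env.read_camera(name): name is "side" or "top"; returns a dict with "pixels" (420x560x3 uint8, red, green, blue), "fx", "fy", "cx", "cy" (pixels), "position" and "rotation" of the camera in the world. Camera axes: x right, y up, looking along -z (the intrinsics and any distortion apply to the point x, -y, -z); pixel columns grow to the right and rows downward; lengths in m; the calibration is good to about 2 mm. A picture is of the moment at which its call begins. There is no depth.
- env.sign_off(): hands the job in, once; it reports no verdict.
The state is a dict: "time_s": time; "qpos": joint angles; "joint_velocities": joint speeds; "effort": joint torques, N m; "tool_pos": TCP position; "tool_rot": TCP orientation; "force": force on the tool from outside, world axes, zero at the start; "wrist_torque": the same for the moment, N m; "grip_width": finger opening in m.
Only numpy, scipy, OpenCV 4.12 (cv2) and the standard library are available. Lean on these libraries where they do the work, as an engineer would, in place of code of your own. Each camera call takes 0.05 s, during which the arm holds its last target.

## Task

Pick the slide carrier up by its grip, lay it at the stage's own slope on the sloped face of the angled sample stage, over the dark round port, and slide it down against the two lower pins and sideways against the single side pin. The stage has no clip and the reading is taken while you hold the carrier, so finish still holding the grip and pressing the carrier gently (roughly 5 to 20 N) flush on the face. Do not slam the glass down, shift the stage's tilt, or disturb the lens post, screw pot and tweezers.

Things in the scene. Friction and masses are not known exactly. Their poses are not given: they have to be found in the camera images.
- slide_center (a point): Centre of the slide carrier: inside its grip, on the centre line, 20 mm above the flat underside; x and y as for the carrier, z points from the underside out through the grip. The grip is an upright black block in the middle of the back, 24 mm (x) by 16 mm (y), from 6 mm to 40 mm above the underside.
- slide: Slide carrier: a flat aluminium frame 50 mm (x) by 90 mm (y) by 6 mm thick with a glass slide in it and a black finger grip on its back, about 130 g. Lies flat on the table at the start, grip up. Origin at the centre of the flat underside, z up through the grip. Turned half round about z it is the same, and either way round serves.
- stage: Angled sample stage, fixed to the table: a dark base 106 mm (x) by 150 mm (y), 10 mm thick, with two cheeks that carry the tilting table. Origin under the base's centre; x points from its low front to its high back. The cheeks reach y = -63 and +63 mm and stay below the face; a clamp knob sticks out at the left, below the face, to y = +75 mm.
- stage_face: The stage's flat bare-metal face plate, 100 mm up the slope by 108 mm, with a dark round port 22 mm across in it. Origin on the hinge axis, under the face's lower edge; x up the slope, y level, z out of the face. The face surface is at z = 8 mm, from x = -6 to 94 mm.
- stage_seat (a point): Centre of the dark port, on the face surface, 40 mm up the slope from the hinge axis and about 67 to 73 mm above the table. x points up the slope, y level along the face, z out of the face (up and toward the front). With the carrier flush and against all three pins, its underside's centre lies here (slide_center at x = 0, y = 0, z = 20 mm).
- stage_pins: Three steel locating pins 6 mm thick that stand 9 mm out of the face. Origin and axes as stage_face; measured from the port's centre, two lower pins are at x = -28 mm, y = -28 and +28 mm (the carrier's 90 mm edge goes against both), and one side pin is at x = 0, y = -48 mm (a 50 mm end goes against it).
- stage_tilt (a joint): Slope of the stage's face from level, in rad. It is clamped somewhere between 0.22 and 0.40 and stays there: 50 N on the face does not shift it. The face rises toward the back of the stage.
- lens_post: Bystander: a lens in a black ring on a metal post, 116 mm tall, standing behind the work. Origin under its centre.
- tweezers: Bystander: metal tweezers 128 mm long, 12 mm wide, lying along the front edge of the table. Origin under its centre.
- screw_pot: Bystander: a white pot with a ribbed blue lid, 48 mm across and 50 mm tall, at the right front. Origin under its centre.

How it is judged:
By the outcome, as a careful person would: the job done as asked, in the order asked, and still so for the second after the job is handed in, while the arm keeps its last pose, push and grip.
It also fails if it takes over 72 s, if anything falls off the work surface, if the arm or the gripper's body presses on something with over 40 N, if the wrist force passes 120 N, or if a joint passes its speed limit or range.

## Working session

There is one attempt and no reset: what is moved stays moved. The work goes in short steps, Python scripts to look and compute and a tool call to move; the robot and the scene stay as the last step left them, time stands still between calls to the robot, and variables do not carry over. Pictures are saved under pics/ and viewed, and the job is handed in when it is done.

Besides the shell and the picture viewer there is one more tool, called after "Request:" as a command line: name --argument value ..., lists and objects as JSON in quotes. send_rows: Moves the arm, as the interface text tells. Its arguments: {"type":"object","properties":{"steps":{"type":"array"},"grip_force":{"type":"number"}},"required":["steps"]}

```bash
mkdir -p pics; python3 - <<'E'
from cell import env
import cv2
o=env.get_obs(); print({k:(v if not hasattr(v,'round') else v) for k,v in o.items()}); print(env.tcp_to_grasp)
for n in("side","top"):
    c=env.read_camera(n); cv2.imwrite(f"pics/{n}0.png",c["pixels"][:,:,::-1]); print(n,{k:v for k,v in c.items() if k!="pixels"})
E
```

```text
{'time_s': 0.0, 'qpos': array([71.90953529, 18.43949423, -4.01411952, 83.17476543,  1.29528204,
       78.53875249, -3.25910863]), 'joint_velocities': array([ 0.02775292, -0.00242374,  0.00152863,  0.01044626, -0.13762115,
        0.0352653 ,  0.02867295]), 'effort': array([-2.33952642e-04, -4.91287494e+01, -4.03860155e-01, -3.12530851e+01,
       -6.39660470e-02,  4.35347459e-02,  1.60704508e-04]), 'tool_pos': array([ 0.21028958, -0.61447244,  0.22145757]), 'tool_rot': array([ 1.79993645e+02,  1.07762751e-01, -7.11001869e+01]), 'force': array([-0.90145322,  0.73325374, -0.39631278]), 'wrist_torque': array([-0.01473597, -0.01164129,  0.03219158]), 'grip_width': 0.08685406078900934}
0.0187
side {'fx': 494.7893140722254, 'fy': 494.7893140722254, 'cx': 277.8194205628825, 'cy': 209.0274872466309, 'position': array([0.114762  , 0.35121792, 0.91296636]), 'rotation': array([  42.98960912,   -0.9791196 , -145.00152338])}
top {'fx': 402.8347252886338, 'fy': 402.8347252886338, 'cx': 278.3350709741528, 'cy': 216.0648802500964, 'position': array([ 0.34253063, -0.28312331,  1.0640679 ]), 'rotation': array([ 1.18904084e+01,  4.02084480e-04, -9.04776400e+01])}
```

View pics/side0.png

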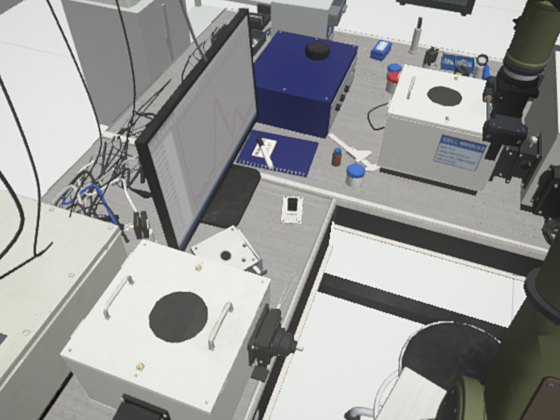

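View pics/top0.png

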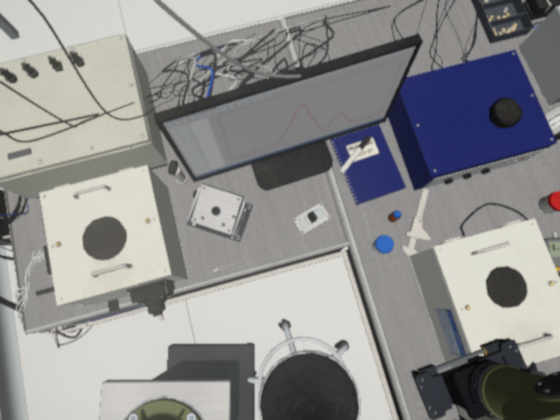

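```bash
python3 - <<'E'
import cv2
a=cv2.imread("pics/top0.png")[150:290,150:350]; cv2.imwrite("pics/t1.png",cv2.resize(a,(800,560),interpolation=cv2.INTER_CUBIC))
a=cv2.imread("pics/side0.png")[185:285,180:320]; cv2.imwrite("pics/s1.png",cv2.resize(a,(784,560),interpolation=cv2.INTER_CUBIC))
E
```

```text
(no output)
```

View pics/t1.png

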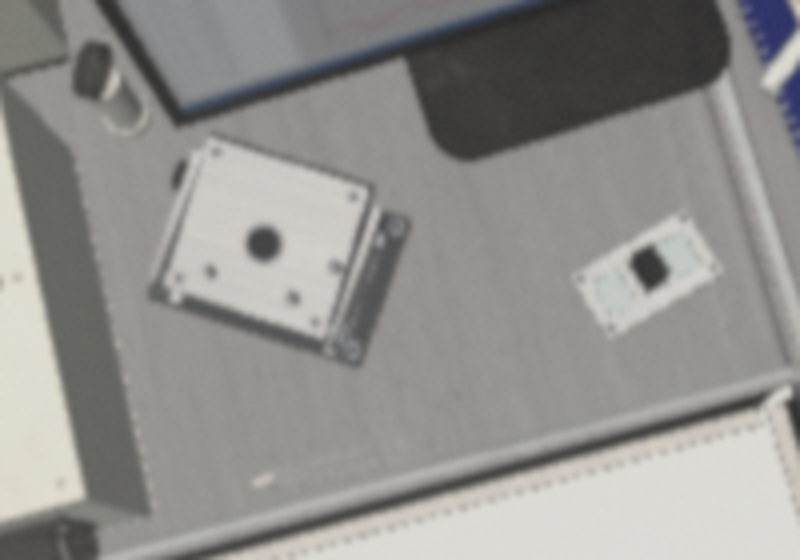

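View pics/s1.png

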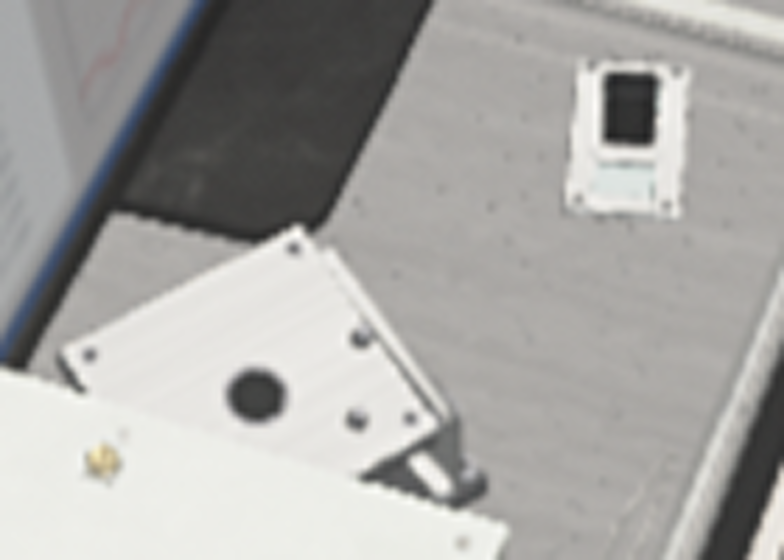

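```bash
cat > h.py <<'E'
import numpy as np, cv2
from scipy.spatial.transform import Rotation as R
from scipy.optimize import least_squares
CAM={"side":(494.7893140722254,277.8194205628825,209.0274872466309,[0.114762,0.35121792,0.91296636],[42.98960912,-0.9791196,-145.00152338]),
"top":(402.8347252886338,278.3350709741528,216.0648802500964,[0.34253063,-0.28312331,1.0640679],[11.8904084,4.02084480e-04,-90.47764])}
def proj(n,P):
    f,cx,cy,p,r=CAM[n]; q=(np.atleast_2d(P)-p)@R.from_euler('xyz',r,degrees=True).as_matrix()
    return np.c_[cx+f*q[:,0]/-q[:,2], cy-f*q[:,1]/-q[:,2]]
def ray(n,uv,z):
    f,cx,cy,p,r=CAM[n]; d=R.from_euler('xyz',r,degrees=True).as_matrix()@np.array([(uv[0]-cx)/f,-(uv[1]-cy)/f,-1.])
    p=np.array(p); return p+d*(z-p[2])/d[2]
def crop(img,x0,y0,x1,y1,s,out):
    a=cv2.imread(img)[y0:y1,x0:x1]; a=cv2.resize(a,None,fx=s,fy=s,interpolation=cv2.INTER_CUBIC)
    for i in range(x0,x1,10): cv2.putText(a,str(i),((i-x0)*s+s//2,8),0,.3,(0,0,255)); cv2.line(a,((i-x0)*s+s//2,10),((i-x0)*s+s//2,16),(0,0,255))
    for i in range(y0,y1,10): cv2.putText(a,str(i),(0,(i-y0)*s+s//2),0,.3,(0,0,255)); cv2.line(a,(22,(i-y0)*s+s//2),(28,(i-y0)*s+s//2),(0,0,255))
    cv2.imwrite(out,a)
E
python3 - <<'E'
from h import *
crop("pics/top0.png",184,180,256,245,10,"pics/t2.png")
crop("pics/top0.png",288,198,338,240,14,"pics/t3.png")
crop("pics/side0.png",186,220,270,275,9,"pics/s2.png")
crop("pics/side0.png",276,190,310,230,14,"pics/s3.png")
E
```

```text
(no output)
```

View pics/t2.png

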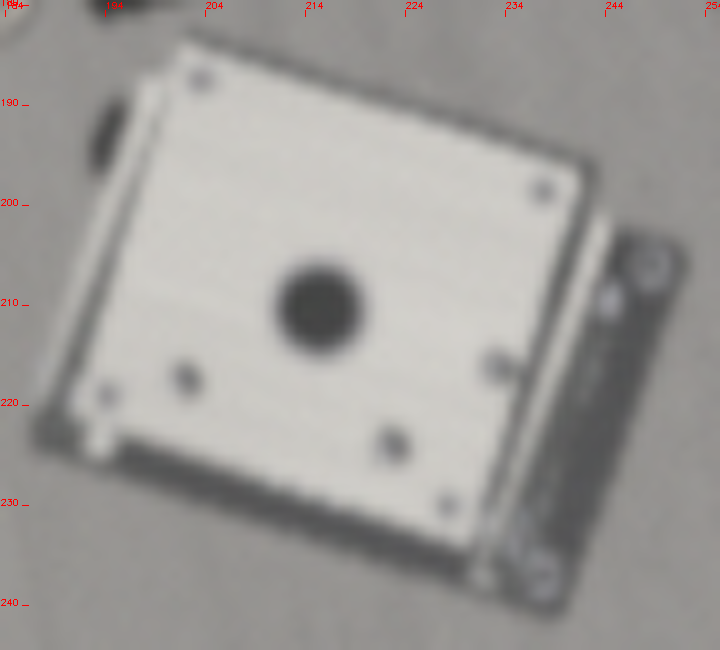

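View pics/t3.png

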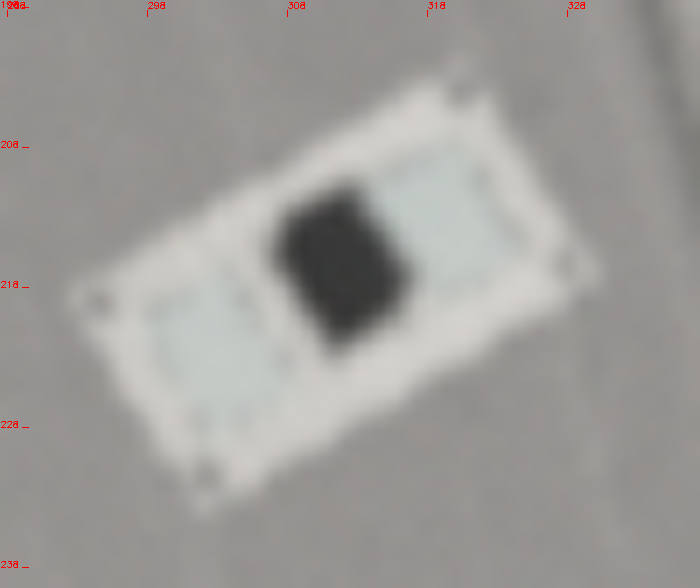

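View pics/s2.png

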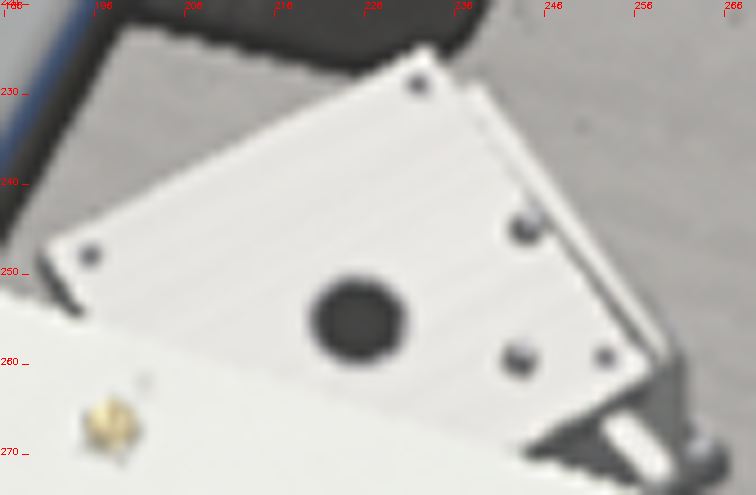

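View pics/s3.png

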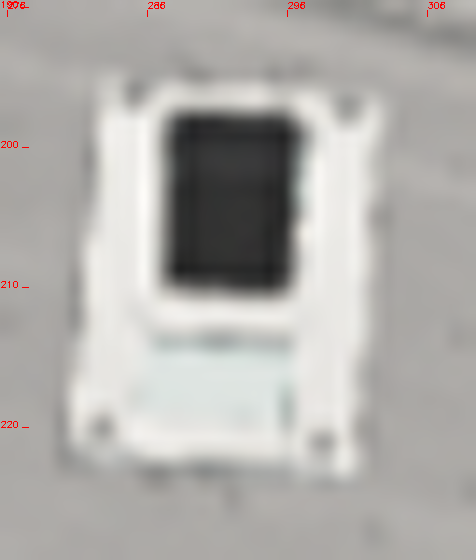

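```bash
cat > fit.py <<'E'
from h import *
def px(l,x0,y0,s): return np.array([[x0+(a+.5)/s-.5,y0+(b+.5)/s-.5] for a,b in l])
ct=px([(75,292),(200,512),(600,275),(465,60)],288,198,14)
cs=px([(105,85),(378,98),(352,472),(70,450)],276,190,14)
for n,c in(("top",ct),("side",cs)):
    P=np.array([ray(n,q,.006) for q in c]); e=np.diff(np.vstack([P,P[:1]]),axis=0)
    print(n,P.mean(0).round(4),np.linalg.norm(e,axis=1).round(4),np.degrees(np.arctan2(e[:,1],e[:,0])).round(1)); print(P.round(4)[:,:2].tolist())
ft=px([(187,40),(592,163),(478,552),(68,410),(319,309)],184,180,10)
Lf=np.array([[.094,.054,.008],[.094,-.054,.008],[-.006,-.054,.008],[-.006,.054,.008],[.04,0,.008]])
pt=px([(187,379),(394,445),(499,367)],184,180,10)
Lp=np.array([[.012,.028,.0125],[.012,-.028,.0125],[.04,-.048,.0125]])
# side: back-right corner, back-left, port, front-right, pins lower right, side pin
fs=px([(428,47),(42,250),(357,320),(655,370)],186,220,9)
Ls=Lf[[1,0,4,2]]
ps=px([(519,359),(526,227)],186,220,9); Lps=Lp[[1,2]]
def T(p,L): return np.array(p[:3])+L@R.from_euler('xyz',[0,-p[4],p[3]]).as_matrix().T
LL={"top":np.vstack([Lf,Lp]),"side":np.vstack([Ls,Lps])}; MM={"top":np.vstack([ft,pt]),"side":np.vstack([fs,ps])}
def run(cams,off=False):
    def res(p):
        r=[]
        for n in cams:
            q=T(p,LL[n])
            if off and n=="top": q=q+np.r_[p[5:7],0]
            r.append((proj(n,q)-MM[n]).ravel())
        if off: r.append(p[5:7]*300)
        r.append([(p[2]-.05)*300])
        return np.concatenate(r)
    s=least_squares(res,[.5,-.15,.05,-.3,.3]+([0,0] if off else []),loss='soft_l1')
    p=s.x; print(cams,p[:3].round(4),np.degrees(p[3:5]).round(2),p[5:].round(4),"seat",T(p,Lf[4:])[0].round(4)); print(s.fun[:-1].round(1)); return p
run(["top"]);run(["side"]);run(["top","side"]);run(["top","side"],True)
E
python3 fit.py
```

```text
top [ 0.5598 -0.3739  0.006 ] [0.0487 0.0899 0.0492 0.0884] [-151.7  -59.7   30.   120.7]
[[0.5586, -0.3239], [0.5158, -0.347], [0.5611, -0.4246], [0.6037, -0.4]]
side [ 0.559 -0.371  0.006] [0.0502 0.0918 0.0494 0.0899] [-147.9  120.2   29.9  -59.3]
[[0.6032, -0.3969], [0.5608, -0.4236], [0.5145, -0.3442], [0.5574, -0.3196]]
['top'] [ 0.5339 -0.1155  0.0504] [-18.67  14.85] [] seat [ 0.5686 -0.1272  0.0683]
[-0.  -0.1 -0.3  0.5 -0.6 -0.7  0.5  0.4  0.6 -0.2 -0.2  0.  -0.1  0.2
  0.1 -0.1]
['side'] [ 0.533  -0.1125  0.0501] [-18.56  16.65] [] seat [ 0.5671 -0.124   0.0692]
[-0.1  0.1  0.  -0.2  0.   0.5 -0.5  0.2  0.3 -0.4  0.2 -0.3]
['top', 'side'] [ 0.5346 -0.1147  0.0477] [-18.79  15.06] [] seat [ 0.5692 -0.1265  0.0658]
[-0.1 -0.1 -0.4  0.6 -0.8 -0.8  0.5  0.3  0.5 -0.2 -0.3 -0.1 -0.3  0.2
 -0.1 -0.1 -0.   0.4  0.3 -0.1  0.1  0.3 -0.5 -0.1  0.3 -0.7  0.2 -0.4]
['top', 'side'] [ 0.5337 -0.1134  0.0493] [-18.79  15.53] [ 0.0005 -0.0018] seat [ 0.5682 -0.1251  0.0677]
[-0.1 -0.1 -0.3  0.6 -0.6 -0.7  0.5  0.4  0.6 -0.2 -0.3 -0.  -0.2  0.2
  0.  -0.1 -0.1  0.3  0.1 -0.2  0.   0.3 -0.5  0.   0.3 -0.6  0.2 -0.4
  0.2 -0.6]
```

```bash
python3 - <<'E'
from h import *
def tri(a,b):
    f=lambda P:np.r_[proj("top",P)[0]-a,proj("side",P)[0]-b]
    s=least_squares(f,[.6,-.1,.1]);print(a,b,s.x.round(3),s.fun.round(1))
tri((153,168),(150,242)); tri((169,293),(271,278)); tri((195,179),(183,247)); tri((160,118),(141,138));tri((420,40),(250,12)); tri((385,243),(356,170))
crop("pics/top0.png",140,100,220,180,8,"pics/t4.png")
crop("pics/top0.png",140,220,240,300,7,"pics/t5.png")
crop("pics/side0.png",100,200,200,275,7,"pics/s5.png")
E
```

```text
(153, 168) (150, 242) [ 0.64  -0.     0.187] [ 0.3  0.7 -0.5 -0.2]
(169, 293) (271, 278) [ 0.379 -0.05   0.222] [-3.7 -9.3  7.9  2.3]
(195, 179) (183, 247) [ 0.643 -0.077  0.092] [ 0.3  0.6 -0.5 -0.2]
(160, 118) (141, 138) [ 0.678 -0.066  0.372] [-0.7 -1.4  1.3  0.7]
(420, 40) (250, 12) [ 0.835 -0.566  0.365] [ 0.9  2.  -2.5 -1.1]
(385, 243) (356, 170) [ 0.485 -0.558  0.04 ] [ 0.1  0.3 -0.3 -0.1]
```

View pics/t4.png

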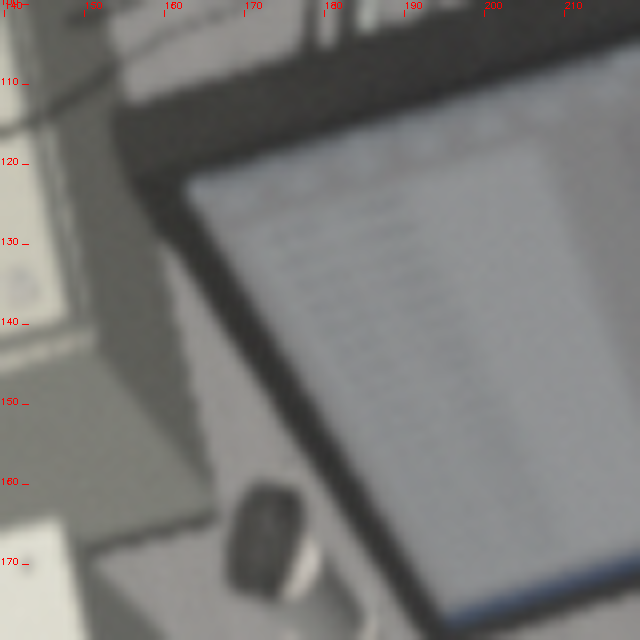

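View pics/t5.png

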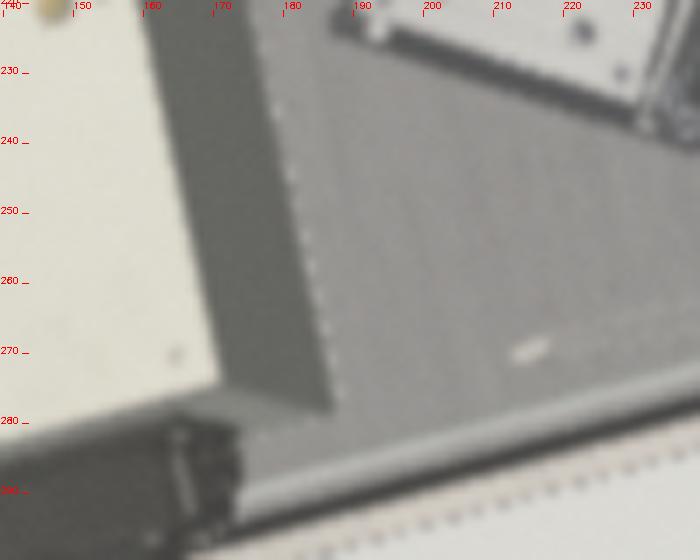

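View pics/s5.png

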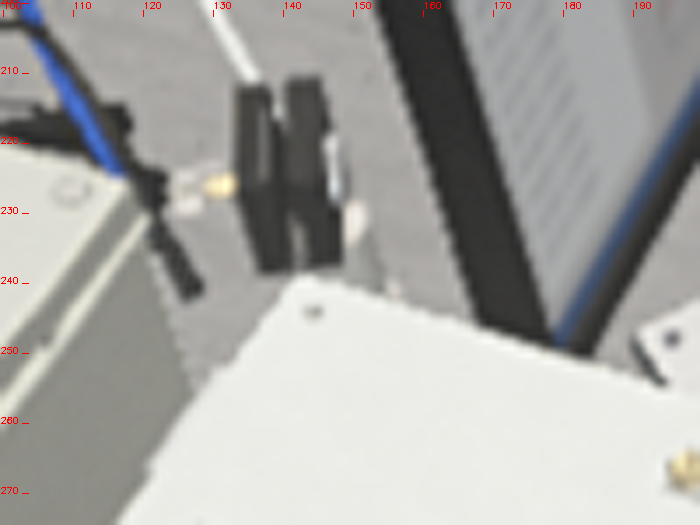

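```bash
python3 - <<'E'
from h import *
for z in(.18,.187,.195): print(z,ray("top",(151.5,168.5),z).round(3),ray("top",(171,275),z).round(3))
print("foot",ray("top",(187,278),0).round(3),ray("top",(175,225),0).round(3))
print("side box edge z.187", ray("side",(150,242),.187).round(3),ray("side",(270,279),.187).round(3))
print("monitor bottom line", [ray("top",q,.092).round(3) for q in((195,179),(300,135))])
print("tweezers",ray("top",(215,269.5),.003).round(3),ray("top",(245,262),.003).round(3))
print("lens",ray("top",(182,179),0).round(3))
E
```

```text
0.18 [0.643 0.006 0.18 ] [ 0.4  -0.05  0.18]
0.187 [0.641 0.004 0.187] [ 0.399 -0.052  0.187]
0.195 [0.638 0.001 0.195] [ 0.399 -0.054  0.195]
foot [ 0.403 -0.045  0.   ] [ 0.544 -0.007  0.   ]
side box edge z.187 [ 0.639 -0.     0.187] [ 0.407 -0.063  0.187]
monitor bottom line [array([ 0.644, -0.076,  0.092]), array([ 0.76 , -0.342,  0.092])]
tweezers [ 0.424 -0.118  0.003] [ 0.443 -0.196  0.003]
lens [ 0.673 -0.021  0.   ]
```

```bash
cat > mv.py <<'E'
import sys
from h import *
from cell import env
def obs():
    o=env.get_obs(); print("t%.2f"%o["time_s"],"pos",o["tool_pos"].round(4),"rot",o["tool_rot"].round(2),"F",o["force"].round(2),"M",o["wrist_torque"].round(3),"w",round(o["grip_width"],4)); print("q",o["qpos"].round(1)); return o
def delta(p0,r0,p1,r1):
    A=R.from_euler('xyz',r0,degrees=True);B=R.from_euler('xyz',r1,degrees=True)
    print("shift",A.inv().apply(np.array(p1)-p0).round(4),"rotvec",(A.inv()*B).as_rotvec().round(4))
if __name__=="__main__":
    o=obs(); a=list(map(float,sys.argv[1:7])); delta(o["tool_pos"],o["tool_rot"],a[:3],a[3:])
E
python3 mv.py .33 -.47 .27 180 0 -45
python3 -c "
from h import *
for q in((412,256),(440,365)):print(ray('top',q,.2).round(3))"
```

```text
t0.10 pos [ 0.2103 -0.6145  0.2216] rot [ 1.80e+02  1.00e-01 -7.11e+01] F [0.47 0.84 0.79] M [ 0.018  0.014 -0.02 ] w 0.0866
q [71.9 18.4 -4.  83.2  1.3 78.5 -3.3]
shift [-0.098  -0.1601 -0.0483] rotvec [-3.000e-04  1.700e-03 -4.556e-01]
[ 0.434 -0.571  0.2  ]
[ 0.212 -0.611  0.2  ]
```

Request:
send_rows --steps '[[[-0.01,-0.02,-0.015],[0,0,0],0.087],[[-0.03,-0.055,-0.03],[0,0,-0.08],0.087],[[-0.055,-0.09,-0.045],[0,0,-0.19],0.087],[[-0.08,-0.13,-0.05],[0,0,-0.3],0.087],[[-0.098,-0.16,-0.05],[0,0,-0.42],0.087]]'

```text
time_s: 0.52
tool_pos: [0.3284, -0.4726, 0.2737]
tool_rot: [180.0, -0.1, -46.8]
force: [0.8, 0.6, 0.2]
grip_width: 0.0869
```

```bash
python3 mv.py .5 -.39 .2 180 0 -10;python3 mv.py .5 -.39 .2 180 0 -10
```

```text
t0.52 pos [ 0.3284 -0.4726  0.2737] rot [ 1.7997e+02 -1.2000e-01 -4.6780e+01] F [0.83 0.57 0.22] M [-0.031 -0.054  0.044] w 0.0869
q [ 63.6   8.6 -12.5  89.4   1.9  82.1   4.3]
shift [ 0.0572 -0.1817  0.0738] rotvec [ 0.0012 -0.0018 -0.6419]
t0.52 pos [ 0.3284 -0.4726  0.2737] rot [ 1.7997e+02 -1.2000e-01 -4.6780e+01] F [0.83 0.57 0.22] M [-0.031 -0.054  0.044] w 0.0869
q [ 63.6   8.6 -12.5  89.4   1.9  82.1   4.3]
shift [ 0.0572 -0.1817  0.0738] rotvec [ 0.0012 -0.0018 -0.6419]
```

Request:
send_rows --steps '[[[0.01,-0.035,0.01],[0,0,-0.11],0.07],[[0.022,-0.072,0.025],[0,0,-0.23],0.06],[[0.035,-0.11,0.04],[0,0,-0.35],0.06],[[0.047,-0.148,0.055],[0,0,-0.47],0.06],[[0.056,-0.18,0.065],[0,0,-0.59],0.06]]'

```text
time_s: 0.93
tool_pos: [0.4988, -0.39, 0.2057]
tool_rot: [-179.9, 0.1, -12.9]
force: [-0.2, 0.1, -0.4]
grip_width: 0.0637
```

```bash
python3 mv.py .5594 -.3724 .10 180 0 30
```

```text
t0.93 pos [ 0.4988 -0.39    0.2057] rot [-1.7994e+02  7.0000e-02 -1.2850e+01] F [-0.2   0.11 -0.44] M [-0.023 -0.099  0.042] w 0.0637
q [ 53.1  18.3 -21.8  86.4   6.8  76.8  17.8]
shift [ 0.0553 -0.0305  0.1057] rotvec [-1.400e-03  7.000e-04 -7.479e-01]
```

Request:
send_rows --steps '[[[0.012,-0.006,0.02],[0,0,-0.12],0.06],[[0.025,-0.013,0.045],[0,0,-0.24],0.06],[[0.037,-0.02,0.065],[0,0,-0.36],0.06],[[0.048,-0.026,0.085],[0,0,-0.48],0.06],[[0.055,-0.03,0.1],[0,0,-0.6],0.06]]'

```text
time_s: 1.35
tool_pos: [0.5582, -0.3737, 0.1047]
tool_rot: [-179.8, 0.0, 21.6]
force: [-0.0, -0.3, -0.1]
grip_width: 0.0599
```

```bash
python3 mv.py .5594 -.3724 .08 180 0 30; python3 - <<'E'
from h import *
from cell import env
for n in("side","top"):
    c=env.read_camera(n); cv2.imwrite(f"pics/{n}1.png",c["pixels"][:,:,::-1])
E
```

```text
t1.35 pos [ 0.5582 -0.3737  0.1047] rot [-1.7984e+02  5.0000e-02  2.1570e+01] F [-0.04 -0.28 -0.07] M [ 0.049 -0.054  0.039] w 0.0599
q [ 51.7  27.8 -26.9  86.8  13.   68.7  44.3]
shift [ 0.0016 -0.0007  0.0247] rotvec [-0.0028  0.0006 -0.1472]
```

View pics/side1.png

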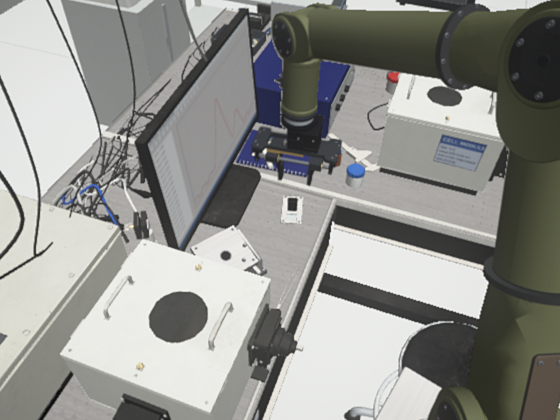

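```bash
python3 - <<'E'
from h import *
t=R.from_euler('xyz',[-179.84,.05,21.57],degrees=True)
p=np.array([.5582,-.3737,.1047])
L=np.array([[0,0,0],[.03,0,0],[-.03,0,0],[0,0,-.07],[.095,0,-.07],[-.095,0,-.07]])
for n in("side","top"): print(n,proj(n,p+t.apply(L)).round(0).tolist())
crop("pics/side1.png",230,110,350,215,6,"pics/s6.png")
crop("pics/top1.png",250,150,370,250,6,"pics/t6.png")
E
```

```text
side [[294.0, 180.0], [282.0, 178.0], [307.0, 182.0], [295.0, 157.0], [255.0, 151.0], [337.0, 164.0]]
top [[315.0, 210.0], [310.0, 199.0], [320.0, 221.0], [317.0, 203.0], [301.0, 167.0], [334.0, 242.0]]
```

View pics/s6.png

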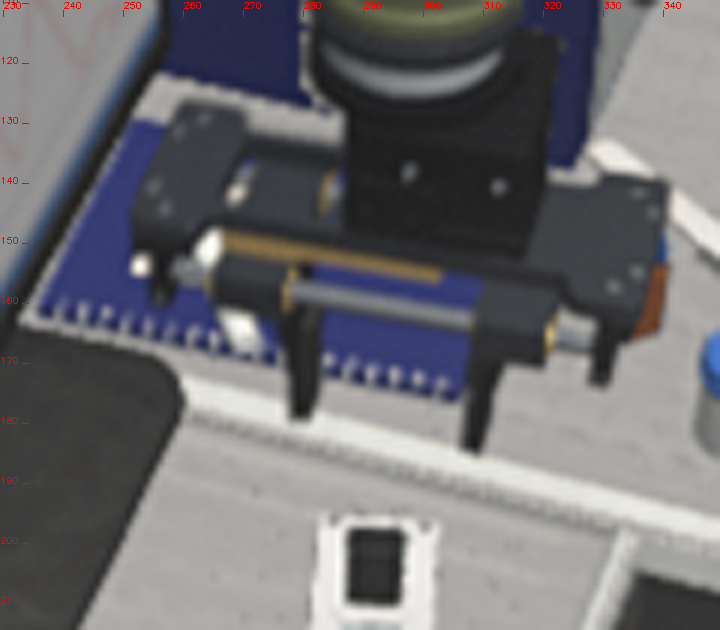

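View pics/t6.png

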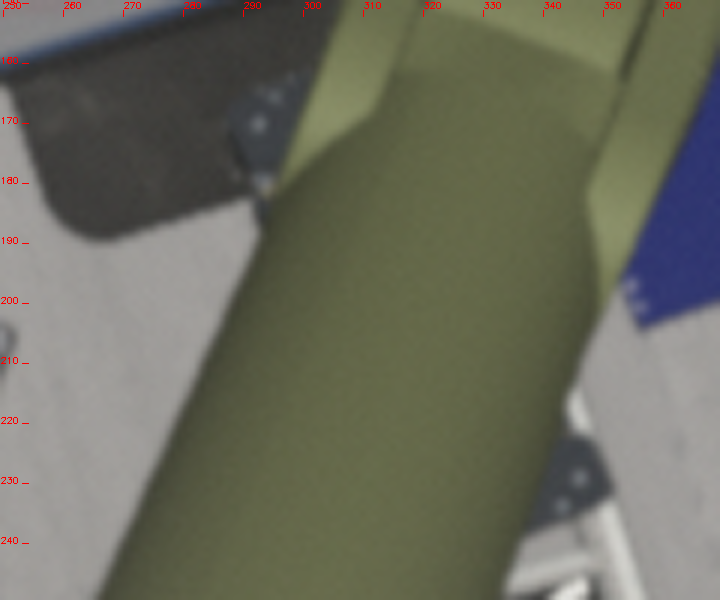

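```bash
python3 mv.py .559 -.372 .06 180 0 30
```

```text
t1.45 pos [ 0.557  -0.3727  0.1033] rot [-1.7963e+02  1.4000e-01  2.1310e+01] F [ 0.01 -0.6   0.3 ] M [ 0.037 -0.041 -0.037] w 0.0602
q [ 51.7  27.9 -26.9  86.9  13.   68.8  44. ]
shift [0.0022 0.0004 0.0433] rotvec [-0.0067  0.002  -0.1518]
```

Request:
send_rows --steps '[[[0.0005,0,0.01],[-0.002,0,-0.04],0.06],[[0.001,0,0.02],[-0.004,0,-0.08],0.06],[[0.0015,0,0.03],[-0.005,0,-0.12],0.06],[[0.002,0,0.04],[-0.006,0,-0.15],0.06],[[0.002,0,0.043],[-0.006,0,-0.15],0.06]]'

```text
time_s: 1.87
tool_pos: [0.5585, -0.3748, 0.0635]
tool_rot: [179.7, 0.1, 29.6]
force: [-0.3, -0.0, -0.7]
grip_width: 0.06
```

```bash
python3 mv.py .559 -.372 .0095 180 0 30; python3 - <<'E'
from h import *
from cell import env
c=env.read_camera("side"); cv2.imwrite(f"pics/side2.png",c["pixels"][:,:,::-1])
crop("pics/side2.png",240,130,340,230,6,"pics/s7.png")
E
```

```text
t1.87 pos [ 0.5585 -0.3748  0.0635] rot [1.7973e+02 1.0000e-01 2.9620e+01] F [-0.25 -0.01 -0.71] M [ 0.    -0.1    0.027] w 0.06
q [ 52.3  30.1 -27.7  89.   15.2  64.5  50.8]
shift [ 0.0019 -0.0024  0.0539] rotvec [ 0.0047  0.0017 -0.0067]
```

View pics/s7.png

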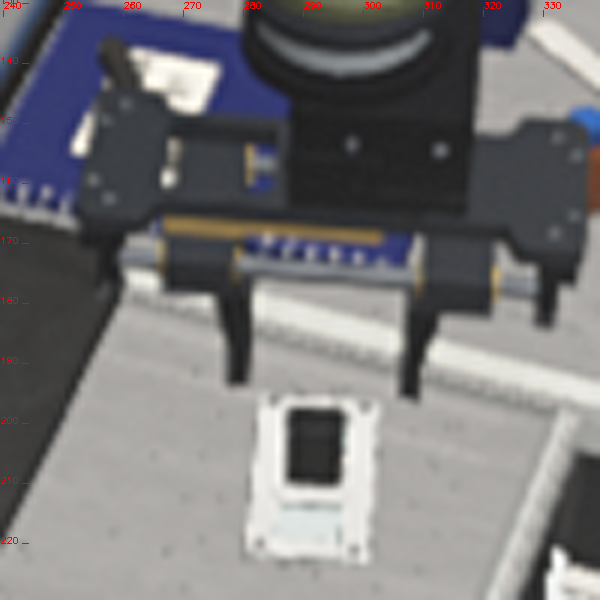

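Request:
send_rows --steps '[[[0.001,-0.002,0.012],[0.003,0,0],0.06],[[0.002,-0.002,0.025],[0.003,0,0],0.06],[[0.002,-0.002,0.035],[0.003,0,0],0.06],[[0.002,-0.002,0.04],[0.003,0,0],0.06],[[0.002,-0.002,0.04],[0.003,0,0],0.06]]'

```text
time_s: 2.33
tool_pos: [0.5593, -0.3713, 0.0221]
tool_rot: [-180.0, 0.1, 29.7]
force: [-0.6, 0.4, -0.4]
grip_width: 0.0597
```

```bash
python3 mv.py .559 -.372 .0105 180 0 30; python3 - <<'E'
from h import *
from cell import env
c=env.read_camera("side"); cv2.imwrite(f"pics/side3.png",c["pixels"][:,:,::-1])
crop("pics/side3.png",250,150,340,230,8,"pics/s8.png")
E
python3 mv.py .559 -.372 .0105 180 0 30
```

```text
t2.33 pos [ 0.5593 -0.3713  0.0221] rot [-1.7999e+02  1.2000e-01  2.9730e+01] F [-0.57  0.4  -0.37] M [ 0.033 -0.181 -0.011] w 0.0597
q [ 51.6  32.6 -27.1  90.5  16.4  60.9  49.9]
shift [-0.0005  0.0004  0.0116] rotvec [-0.0001  0.002  -0.0048]
t2.38 pos [ 0.5599 -0.3717  0.0232] rot [1.7993e+02 8.0000e-02 2.9730e+01] F [ 0.32 -0.55  0.34] M [-0.016 -0.101  0.017] w 0.0598
q [ 51.6  32.6 -27.1  90.5  16.4  60.9  49.9]
shift [-0.0009 -0.0002  0.0127] rotvec [ 0.0012  0.0013 -0.0047]
```

View pics/s8.png

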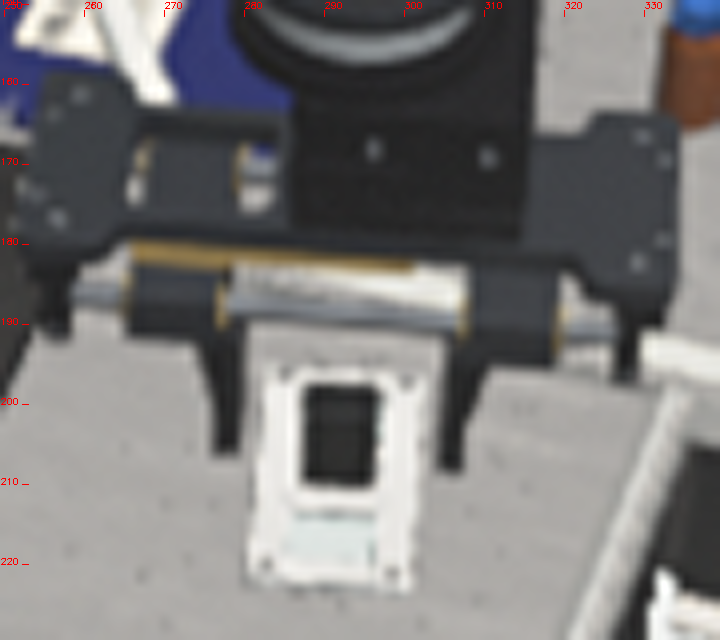

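Request:
send_rows --steps '[[[-0.0005,0,0.006],[0,0,-0.004],0.06],[[-0.0005,0,0.012],[0,0,-0.004],0.06],[[-0.0005,0,0.012],[0,0,-0.004],0.06],[[-0.0005,0,0.012],[0,0,-0.004],0.04],[[-0.0005,0,0.012],[0,0,-0.004],0.03]]' --grip_force 30

```text
time_s: 2.8
tool_pos: [0.5602, -0.3724, 0.0126]
tool_rot: [179.8, 0.0, 30.0]
force: [0.6, 0.8, -0.4]
grip_width: 0.0529
```

Request:
send_rows --steps '[[[0,0,0],[0,0,0],0.025],[[0,0,0],[0,0,0],0.02],[[0,0,0],[0,0,0],0.015],[[0,0,0],[0,0,0],0.015],[[0,0,0],[0,0,0],0.015]]' --grip_force 30

```text
time_s: 3.22
tool_pos: [0.5601, -0.3725, 0.0126]
tool_rot: [179.8, 0.0, 30.0]
force: [-0.8, -0.5, -0.6]
grip_width: 0.0236
```

```bash
python3 mv.py .559 -.372 .0105 180 0 30; python3 - <<'E'
from h import *
from cell import env
c=env.read_camera("side"); cv2.imwrite(f"pics/side4.png",c["pixels"][:,:,::-1])
crop("pics/side4.png",250,150,340,230,8,"pics/s9.png")
E
python3 mv.py .559 -.372 .0105 180 0 30
```

```text
t3.22 pos [ 0.5601 -0.3725  0.0126] rot [1.7981e+02 3.0000e-02 2.9970e+01] F [-0.75 -0.51 -0.58] M [ 0.033 -0.071 -0.028] w 0.0236
q [ 51.5  33.2 -26.9  90.9  16.8  59.8  49.9]
shift [-0.0007 -0.001   0.0021] rotvec [ 0.0032  0.0005 -0.0006]
t3.27 pos [ 0.5602 -0.3724  0.0126] rot [1.7982e+02 3.0000e-02 2.9970e+01] F [ 0.14 -0.3   1.71] M [ 0.069 -0.101  0.013] w 0.0234
q [ 51.5  33.2 -26.9  90.8  16.8  59.8  49.9]
shift [-0.0008 -0.001   0.0021] rotvec [ 0.0032  0.0005 -0.0006]
```

View pics/s9.png

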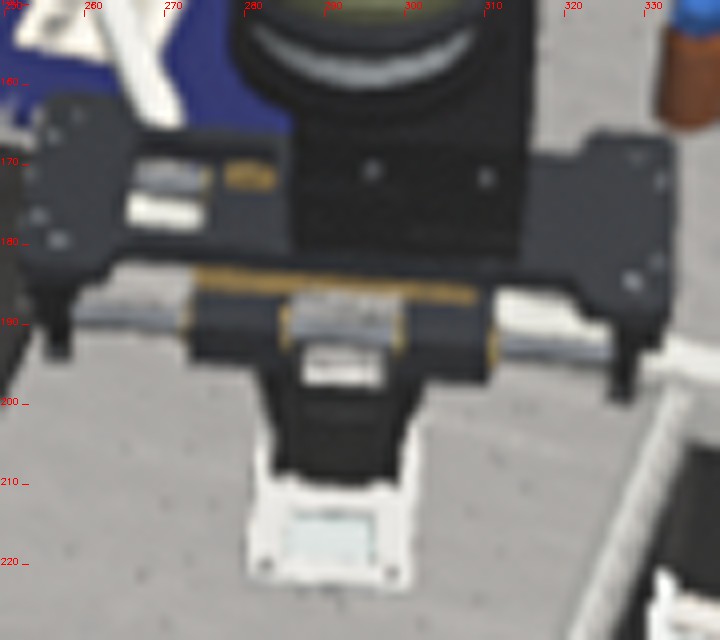

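```bash
cat > tgt.py <<'E'
from h import *
SEAT=np.array([.5682,-.1251,.0677]); YAW=-18.7; TILT=15.5
def tcp(dx,dy,dz,tilt=TILT,zo=.0126):
    F=R.from_euler('xyz',[0,-tilt,YAW],degrees=True)
    return SEAT+F.apply([dx,dy,dz+zo])
if __name__=="__main__":
    for d in((.004,.004,.05),(.004,.004,.01),(0,0,0)): print(d,tcp(*[x for x in d]).round(4))
    F=R.from_euler('xyz',[0,-TILT,YAW],degrees=True); mon=np.array([-.93,-.36])
    for dz in (.05,0):
        for y in(.0375,-.0375):
            for h in(0.07,.15):
                p=tcp(.004,.004,dz)+F.apply([.095,y,h]); print(dz,y,h,p.round(3),"mon",((p[:2]-[.644,-.076])@mon).round(3))
E
python3 tgt.py; python3 mv.py .54 -.31 .17 180 -5 0
```

```text
(0.004, 0.004, 0.05) [ 0.5573 -0.1172  0.1291]
(0.004, 0.004, 0.01) [ 0.5674 -0.1206  0.0905]
(0, 0, 0) [ 0.565  -0.124   0.0798]
0.05 0.0375 0.07 [ 0.638 -0.105  0.222] mon 0.016
0.05 0.0375 0.15 [ 0.618 -0.098  0.299] mon 0.032
0.05 -0.0375 0.07 [ 0.614 -0.176  0.222] mon 0.064
0.05 -0.0375 0.15 [ 0.594 -0.169  0.299] mon 0.08
0 0.0375 0.07 [ 0.651 -0.109  0.174] mon 0.006
0 0.0375 0.15 [ 0.631 -0.102  0.251] mon 0.022
0 -0.0375 0.07 [ 0.627 -0.18   0.174] mon 0.053
0 -0.0375 0.15 [ 0.607 -0.173  0.251] mon 0.07
t3.27 pos [ 0.5602 -0.3724  0.0126] rot [1.7982e+02 3.0000e-02 2.9970e+01] F [ 0.14 -0.3   1.71] M [ 0.069 -0.101  0.013] w 0.0234
q [ 51.5  33.2 -26.9  90.8  16.8  59.8  49.9]
shift [ 0.0137 -0.0636 -0.1576] rotvec [-0.0196  0.0849  0.5228]
```

Request:
send_rows --steps '[[[0,0,-0.008],[0,0,0],0.015],[[0,0,-0.03],[0,0,0],0.015],[[0,-0.005,-0.06],[0,0,0.05],0.015],[[0.003,-0.015,-0.09],[0,0.02,0.14],0.015],[[0.006,-0.03,-0.12],[-0.005,0.04,0.24],0.015]]'

```text
time_s: 3.68
tool_pos: [0.5502, -0.3437, 0.1335]
tool_rot: [179.8, -2.4, 15.9]
force: [0.1, -0.2, -1.8]
grip_width: 0.0235
```

```bash
python3 mv.py .53 -.25 .17 180 -12 -15
```

```text
t3.68 pos [ 0.5502 -0.3437  0.1335] rot [179.83  -2.39  15.9 ] F [ 0.09 -0.18 -1.76] M [-0.07  -0.023 -0.038] w 0.0235
q [ 52.5  22.4 -27.7  90.6   9.4  67.7  39.2]
shift [ 0.0077 -0.0955 -0.0365] rotvec [-0.0648  0.1629  0.536 ]
```

Request:
send_rows --steps '[[[0.001,-0.015,-0.015],[-0.01,0.03,0.1],0.015],[[0.003,-0.035,-0.025],[-0.025,0.065,0.21],0.015],[[0.005,-0.055,-0.033],[-0.04,0.1,0.32],0.015],[[0.007,-0.075,-0.036],[-0.052,0.13,0.43],0.015],[[0.008,-0.095,-0.037],[-0.065,0.163,0.53],0.015]]'

```text
time_s: 4.1
tool_pos: [0.53, -0.2492, 0.1709]
tool_rot: [179.9, -12.2, -14.6]
force: [0.2, 0.9, -1.2]
grip_width: 0.0236
```

```bash
python3 mv.py .545 -.113 .170 180 -15.5 -18.7
```

```text
t4.10 pos [ 0.53   -0.2492  0.1709] rot [179.89 -12.16 -14.64] F [ 0.17  0.93 -1.23] M [0.045 0.199 0.032] w 0.0236
q [ 50.7   5.1 -28.2 106.5   0.9  56.9   7.8]
shift [-0.0197 -0.1356 -0.0036] rotvec [-0.0151  0.0581  0.0689]
```

Request:
send_rows --steps '[[[-0.003,-0.025,0],[-0.003,0.012,0.014],0.015],[[-0.007,-0.055,0],[-0.006,0.024,0.028],0.015],[[-0.012,-0.085,-0.002],[-0.009,0.036,0.042],0.015],[[-0.017,-0.115,-0.004],[-0.012,0.048,0.056],0.015],[[-0.02,-0.135,-0.004],[-0.015,0.058,0.069],0.015]]'

```text
time_s: 4.52
tool_pos: [0.5435, -0.1103, 0.1696]
tool_rot: [180.0, -15.4, -18.2]
force: [-0.4, -0.2, -0.6]
grip_width: 0.0238
```

```bash
python3 mv.py .5573 -.1172 .1291 180 -15.5 -18.7;  python3 - <<'E'
from h import *
from cell import env
for n in("side","top"):
    c=env.read_camera(n); cv2.imwrite(f"pics/{n}5.png",c["pixels"][:,:,::-1])
crop("pics/side5.png",140,150,290,280,5,"pics/s10.png")
E
```

```text
t4.52 pos [ 0.5435 -0.1103  0.1696] rot [179.99 -15.36 -18.24] F [-0.39 -0.16 -0.62] M [0.107 0.275 0.03 ] w 0.0238
q [ 43.   -1.4 -35.4 113.1   2.6  52.9 -12.1]
shift [0.004  0.0022 0.0431] rotvec [-0.0019  0.0025  0.0077]
```

View pics/s10.png

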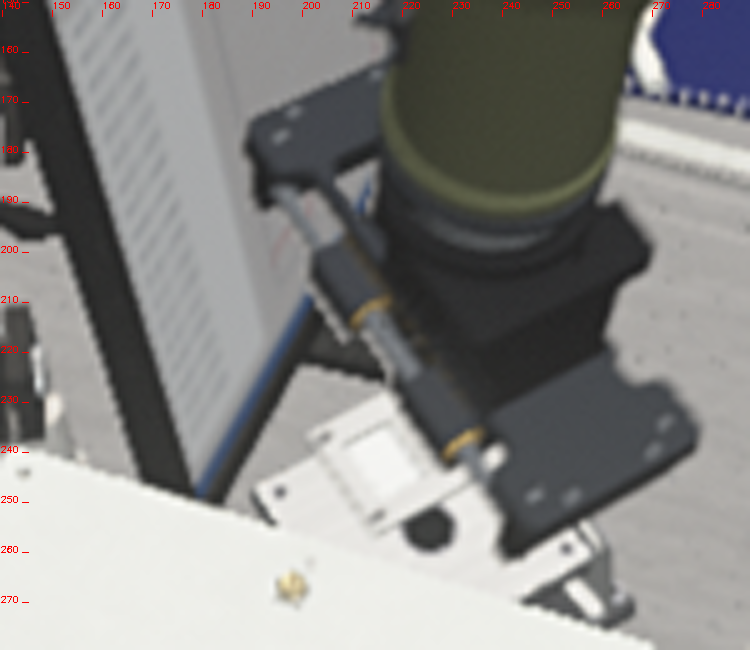

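View pics/top5.png

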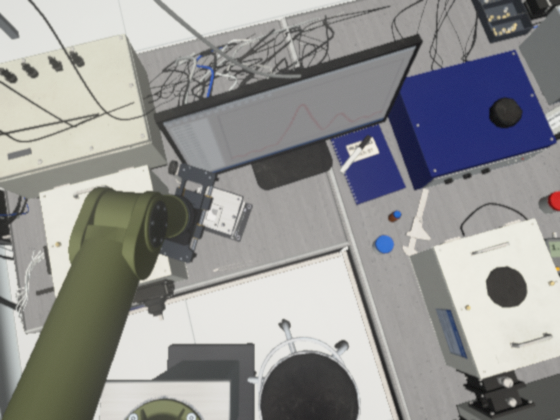

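Request:
send_rows --steps '[[[0.001,0.0005,0.015],[-0.001,0.001,0.003],0.015],[[0.002,0.001,0.035],[-0.002,0.002,0.006],0.015],[[0.003,0.002,0.05],[-0.002,0.0025,0.008],0.015],[[0.004,0.002,0.06],[-0.002,0.0025,0.008],0.015],[[0.004,0.002,0.06],[-0.002,0.0025,0.008],0.015]]'

```text
time_s: 5.03
tool_pos: [0.5603, -0.1228, 0.1098]
tool_rot: [-180.0, -15.2, -18.9]
force: [-0.1, -0.7, -1.0]
grip_width: 0.024
```

```bash
python3 mv.py .5573 -.1172 .1291 180 -15.5 -18.7;  python3 - <<'E'
from h import *
from cell import env
for n in("side","top"):
    c=env.read_camera(n); cv2.imwrite(f"pics/{n}6.png",c["pixels"][:,:,::-1])
crop("pics/side6.png",170,190,270,280,7,"pics/s11.png")
crop("pics/top6.png",160,150,260,250,6,"pics/t11.png")
E
python3 mv.py .5675 -.1206 .0895 180 -15.5 -18.7
```

```text
t5.03 pos [ 0.5603 -0.1228  0.1098] rot [-179.99  -15.2   -18.91] F [-0.06 -0.74 -0.98] M [0.084 0.266 0.044] w 0.024
q [ 42.    5.5 -35.4 114.6   8.7  46.3 -16.9]
shift [ 0.0006 -0.0043 -0.0198] rotvec [ 0.0009  0.0052 -0.0036]
t5.13 pos [ 0.5615 -0.1224  0.1121] rot [-179.99  -15.4   -18.88] F [-0.2  -0.81 -1.57] M [0.126 0.262 0.034] w 0.0237
q [ 42.    5.4 -35.5 114.5   8.6  46.3 -16.9]
shift [-0.0011 -0.0037  0.0231] rotvec [ 0.0006  0.0017 -0.0031]
```

View pics/s11.png

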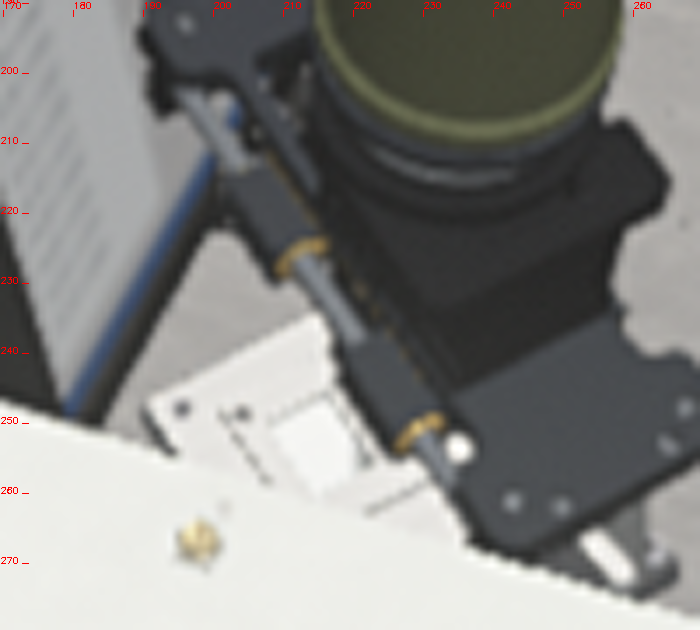

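View pics/t11.png

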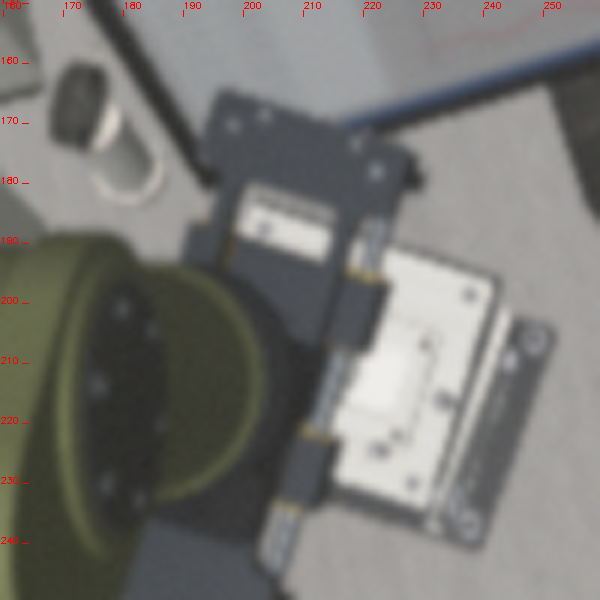

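```bash
python3 - <<'E'
from h import *
t=R.from_euler('xyz',[180,-15.4,-18.9],degrees=True); p=np.array([.5612,-.1226,.1115])
for n in("top","side"):
  for xy in((.025,.045),(-.025,.045),(.0205,.0405),(-.0205,.0405),(.025,-.045),(-.025,-.045),(-.0205,-.0405)):
    # carrier x=tool x, tool y=-carrier y
    print(n,xy,"top face",proj(n,p+t.apply([xy[0],xy[1],.0126-.006]))[0].round(1))
crop("pics/top6.png",205,190,250,240,14,"pics/t12.png")
crop("pics/side6.png",185,235,240,270,14,"pics/s12.png")
E
```

```text
top (0.025, 0.045) top face [232.5 205.1]
top (-0.025, 0.045) top face [226.4 224.7]
top (0.0205, 0.0405) top face [230.2 206.3]
top (-0.0205, 0.0405) top face [225.2 222.3]
top (0.025, -0.045) top face [197.8 193.8]
top (-0.025, -0.045) top face [191.9 213.3]
top (-0.0205, -0.0405) top face [194.1 212.1]
side (0.025, 0.045) top face [237.3 227.5]
side (-0.025, 0.045) top face [250.1 245.8]
side (0.0205, 0.0405) top face [236.7 230.1]
side (-0.0205, 0.0405) top face [247.1 245.1]
side (0.025, -0.045) top face [200.6 246.6]
side (-0.025, -0.045) top face [213.2 265.9]
side (-0.0205, -0.0405) top face [213.9 263.1]
```

View pics/t12.png

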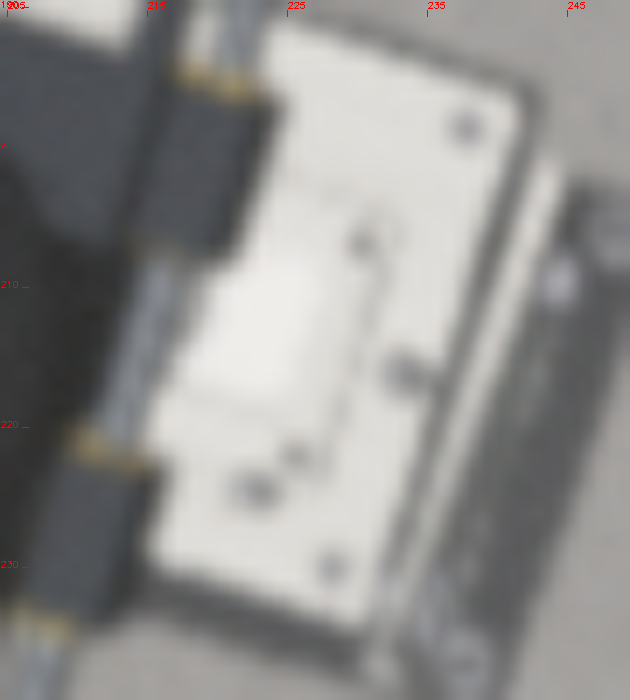

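View pics/s12.png

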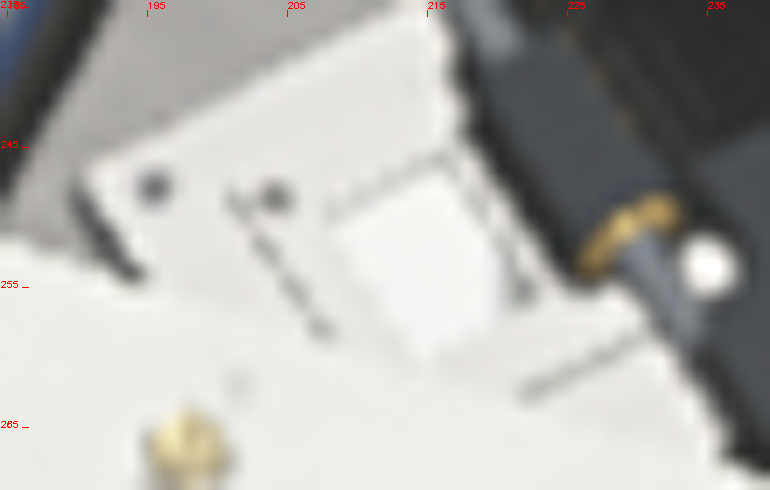

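```bash
sed -i 's/^SEAT=.*/SEAT=np.array([.5685,-.1267,.068]); YAW=-18.7; TILT=15.3/' tgt.py; cat > where.py <<'E'
from tgt import *; from mv import obs; import sys
t=float(sys.argv[1]) if len(sys.argv)>1 else TILT
o=obs(); F=R.from_euler('xyz',[0,-t,YAW],degrees=True)
d=F.inv().apply(o["tool_pos"]-SEAT)-[0,0,.0126]; print("face-frame dx,dy,dz mm",(d*1e3).round(2))
print("F face",F.inv().apply(o["force"]).round(2),"M face",F.inv().apply(o["wrist_torque"]).round(3))
A=R.from_euler('xyz',o["tool_rot"],degrees=True); B=F*R.from_euler('x',180,degrees=True); print("rotvec to face",(A.inv()*B).as_rotvec().round(4))
E
python3 where.py
```

```text
t5.13 pos [ 0.5615 -0.1224  0.1121] rot [-179.99  -15.4   -18.88] F [-0.2  -0.81 -1.57] M [0.126 0.262 0.034] w 0.0237
q [ 42.    5.4 -35.5 114.5   8.6  46.3 -16.9]
face-frame dx,dy,dz mm [ 3.92  1.8  32.04]
F face [-0.34 -0.83 -1.53] M face [0.043 0.288 0.024]
rotvec to face [ 0.0006 -0.0018 -0.0031]
```

Request:
send_rows --steps '[[[0,-0.001,0.005],[0,0,-0.001],0.015],[[0,-0.002,0.01],[0,0,-0.002],0.015],[[0,-0.003,0.015],[0,0,-0.003],0.015],[[0,-0.003,0.019],[0,0,-0.003],0.015],[[0,-0.003,0.021],[0,0,-0.003],0.015]]'

```text
time_s: 5.55
tool_pos: [0.5676, -0.121, 0.091]
tool_rot: [180.0, -15.4, -18.7]
force: [0.5, -0.1, -1.5]
grip_width: 0.0238
```

```bash
python3 where.py;  python3 - <<'E'
from h import *
from cell import env
for n in("side","top"):
    c=env.read_camera(n); cv2.imwrite(f"pics/{n}7.png",c["pixels"][:,:,::-1])
crop("pics/side7.png",170,200,270,280,7,"pics/s13.png")
crop("pics/top7.png",200,190,250,240,13,"pics/t13.png")
E
python3 where.py
```

```text
t5.55 pos [ 0.5676 -0.121   0.091 ] rot [179.95 -15.39 -18.66] F [ 0.49 -0.09 -1.47] M [0.03  0.289 0.042] w 0.0238
q [ 41.1   7.8 -35.3 114.9  11.2  44.1 -19.1]
face-frame dx,dy,dz mm [ 3.49  5.16 10.34]
F face [ 0.09  0.07 -1.55] M face [-0.051  0.283  0.057]
rotvec to face [ 0.0007 -0.0016  0.0006]
t5.65 pos [ 0.5675 -0.121   0.0912] rot [179.96 -15.38 -18.68] F [-0.41  0.24 -1.46] M [ 0.087  0.298 -0.019] w 0.0238
q [ 41.1   7.8 -35.3 114.9  11.1  44.2 -19.1]
face-frame dx,dy,dz mm [ 3.48  5.07 10.47]
F face [-0.84  0.1  -1.28] M face [-0.017  0.31  -0.015]
rotvec to face [ 0.0006 -0.0014  0.0003]
```

View pics/s13.png

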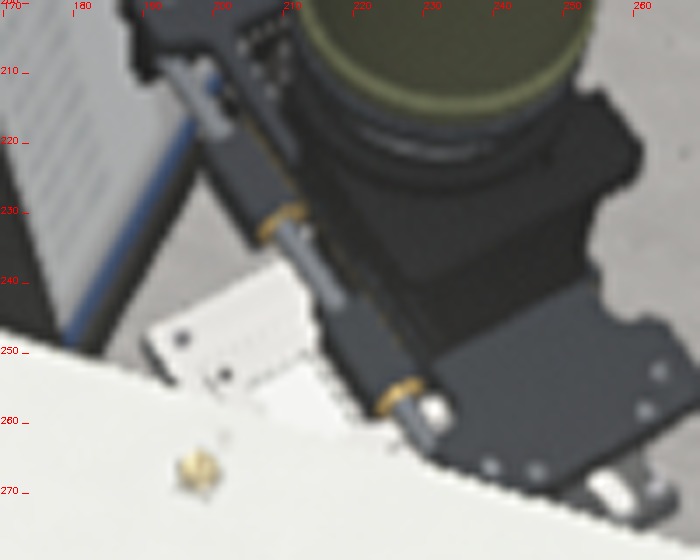

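View pics/t13.png

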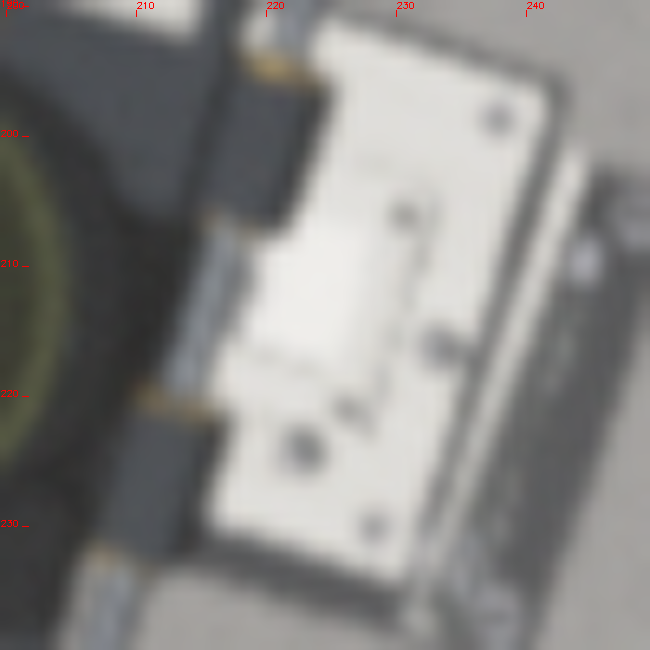

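Request:
send_rows --steps '[[[0,0,0.0015],[0,0,0],0.015],[[0,0,0.003],[0,0,0],0.015],[[0,0,0.0045],[0,0,0],0.015],[[0,0,0.0055],[0,0,0],0.015],[[0,0,0.0065],[0,0,0],0.015]]'

```text
time_s: 6.07
tool_pos: [0.5695, -0.1217, 0.0854]
tool_rot: [180.0, -15.4, -18.7]
force: [-0.0, -0.4, -0.6]
grip_width: 0.0237
```

```bash
python3 where.py
```

```text
t6.07 pos [ 0.5695 -0.1217  0.0854] rot [179.95 -15.44 -18.69] F [-0.02 -0.43 -0.57] M [ 0.081  0.299 -0.071] w 0.0237
q [ 40.8   8.5 -35.2 115.   11.9  43.5 -19.7]
face-frame dx,dy,dz mm [3.99 5.03 4.39]
F face [-0.04 -0.41 -0.58] M face [-0.038  0.31  -0.063]
rotvec to face [ 0.0008 -0.0024  0.0002]
```

Request:
send_rows --steps '[[[0,0,0.0005],[0,0,0],0.015],[[0,0,0.001],[0,0,0],0.015],[[0,0,0.0015],[0,0,0],0.015],[[0,0,0.002],[0,0,0],0.015],[[0,0,0.0025],[0,0,0],0.015]]'

```text
time_s: 6.48
tool_pos: [0.5701, -0.1219, 0.0833]
tool_rot: [179.9, -15.4, -18.7]
force: [-3.6, 2.1, 6.0]
grip_width: 0.0237
```

```bash
python3 where.py
```

```text
t6.48 pos [ 0.5701 -0.1219  0.0833] rot [179.95 -15.43 -18.68] F [-3.62  2.06  6.01] M [ 0.138  0.748 -0.049] w 0.0237
q [ 40.7   8.8 -35.1 115.   12.1  43.3 -19.9]
face-frame dx,dy,dz mm [3.98 5.1  2.13]
F face [-2.36  0.79  6.87] M face [-0.118  0.753 -0.018]
rotvec to face [ 0.0009 -0.0023  0.0003]
```

Request:
send_rows --steps '[[[-0.0004,0,0],[0,0,0],0.015],[[-0.0008,0,0],[0,0,0],0.015],[[-0.0012,0,0],[0,0,0],0.015],[[-0.0016,0,0],[0,0,0],0.015],[[-0.002,0,0],[0,0,0],0.015]]'

```text
time_s: 6.9
tool_pos: [0.5686, -0.1214, 0.0828]
tool_rot: [180.0, -15.5, -18.7]
force: [0.5, -0.1, 0.9]
grip_width: 0.0237
```

```bash
python3 where.py
```

```text
t6.90 pos [ 0.5686 -0.1214  0.0828] rot [179.96 -15.48 -18.68] F [ 0.53 -0.08  0.86] M [-0.03   0.109  0.009] w 0.0237
q [ 40.8   8.6 -35.2 115.3  12.   43.1 -19.8]
face-frame dx,dy,dz mm [2.33 5.08 2.14]
F face [0.73 0.1  0.7 ] M face [-0.059  0.093  0.025]
rotvec to face [ 0.0007 -0.0031  0.0003]
```

Request:
send_rows --steps '[[[-0.0004,0,0.0001],[0,0,0],0.015],[[-0.0008,0,0.0002],[0,0,0],0.015],[[-0.0012,0,0.0002],[0,0,0],0.015],[[-0.0016,0,0.0002],[0,0,0],0.015],[[-0.002,0,0.0002],[0,0,0],0.015]]'

```text
time_s: 7.32
tool_pos: [0.567, -0.1208, 0.0823]
tool_rot: [180.0, -15.5, -18.7]
force: [0.5, 0.1, 2.7]
grip_width: 0.024
```

```bash
python3 where.py
```

```text
t7.32 pos [ 0.567  -0.1208  0.0823] rot [179.96 -15.5  -18.68] F [0.49 0.13 2.65] M [-0.144 -0.155  0.022] w 0.024
q [ 40.8   8.4 -35.2 115.5  11.9  43.  -19.8]
face-frame dx,dy,dz mm [0.54 5.12 2.04]
F face [1.11 0.28 2.45] M face [-0.078 -0.193  0.044]
rotvec to face [ 0.0006 -0.0035  0.0003]
```

Request:
send_rows --steps '[[[-0.0004,0,0.0001],[0,0,0],0.015],[[-0.0008,0,0.0001],[0,0,0],0.015],[[-0.0012,0,0.0001],[0,0,0],0.015],[[-0.0016,0,0.0001],[0,0,0],0.015],[[-0.0016,0,0.0001],[0,0,0],0.015]]'

```text
time_s: 7.73
tool_pos: [0.5655, -0.1203, 0.0818]
tool_rot: [180.0, -15.5, -18.7]
force: [1.1, -0.5, 4.8]
grip_width: 0.0235
```

```bash
python3 where.py
```

```text
t7.73 pos [ 0.5655 -0.1203  0.0818] rot [179.96 -15.5  -18.68] F [ 1.09 -0.45  4.83] M [-0.182 -0.369  0.003] w 0.0235
q [ 40.9   8.2 -35.2 115.7  11.8  42.9 -19.8]
face-frame dx,dy,dz mm [-1.06  5.14  1.97]
F face [ 2.41 -0.08  4.35] M face [-0.051 -0.408  0.017]
rotvec to face [ 0.0006 -0.0035  0.0003]
```

Request:
send_rows --steps '[[[-0.0003,0,0],[0,0,0],0.015],[[-0.0006,0,0],[0,0,0],0.015],[[-0.0009,0,0],[0,0,0],0.015],[[-0.0012,0,0],[0,0,0],0.015],[[-0.0012,0,0],[0,0,0],0.015]]'

```text
time_s: 8.15
tool_pos: [0.5653, -0.1202, 0.0817]
tool_rot: [180.0, -15.6, -18.7]
force: [6.0, -2.0, 2.6]
grip_width: 0.0236
```

```bash
python3 where.py
```

```text
t8.15 pos [ 0.5653 -0.1202  0.0817] rot [179.99 -15.6  -18.69] F [ 6.03 -2.01  2.58] M [-0.414 -1.166 -0.033] w 0.0236
q [ 40.9   8.1 -35.2 115.9  11.7  42.7 -19.7]
face-frame dx,dy,dz mm [-1.37  5.14  1.97]
F face [6.81 0.03 0.81] M face [-0.026 -1.237 -0.027]
rotvec to face [ 0.0002 -0.0053  0.0001]
```

Request:
send_rows --steps '[[[0.0003,0.0004,0],[0,0,0],0.015],[[0.0004,0.0008,0],[0,0,0],0.015],[[0.0004,0.0014,0],[0,0,0],0.015],[[0.0004,0.002,0],[0,0,0],0.015],[[0.0004,0.0026,0],[0,0,0],0.015]]'

```text
time_s: 8.57
tool_pos: [0.5651, -0.1205, 0.0817]
tool_rot: [-179.9, -15.6, -18.6]
force: [6.5, 2.3, 3.3]
grip_width: 0.024
```

```bash
python3 where.py
```

```text
t8.57 pos [ 0.5651 -0.1205  0.0817] rot [-179.87  -15.58  -18.64] F [6.47 2.34 3.28] M [ 0.658 -1.463  0.18 ] w 0.024
q [ 41.1   8.1 -35.3 115.9  11.5  42.7 -19.3]
face-frame dx,dy,dz mm [-1.37  4.84  2.03]
F face [6.06 4.29 1.74] M face [ 1.101 -1.175 -0.114]
rotvec to face [-0.0025 -0.0048  0.0011]
```

Request:
send_rows --steps '[[[0.0003,0.0003,0],[0,0,0],0.015],[[0.0006,0.0006,0],[0,0,0],0.015],[[0.0006,0.001,0],[0,0,0],0.015],[[0.0006,0.0015,0],[0,0,0],0.015],[[0.0006,0.002,0],[0,0,0],0.015]]'

```text
time_s: 8.98
tool_pos: [0.5647, -0.1219, 0.0818]
tool_rot: [-179.9, -15.5, -18.6]
force: [5.0, 4.0, 4.3]
grip_width: 0.0239
```

```bash
python3 where.py; python3 - <<'E'
from h import *
from cell import env
for n in("side","top"):
    c=env.read_camera(n); cv2.imwrite(f"pics/{n}8.png",c["pixels"][:,:,::-1])
crop("pics/top8.png",200,190,250,240,13,"pics/t14.png")
E
```

```text
t8.98 pos [ 0.5647 -0.1219  0.0818] rot [-179.88  -15.52  -18.61] F [5.   4.   4.34] M [ 0.778 -1.178  0.24 ] w 0.0239
q [ 41.2   8.1 -35.2 115.8  11.3  42.7 -19. ]
face-frame dx,dy,dz mm [-1.3   3.29  2.05]
F face [4.48 5.39 3.27] M face [ 1.138 -0.866 -0.063]
rotvec to face [-0.0026 -0.0038  0.0016]
```

View pics/t14.png

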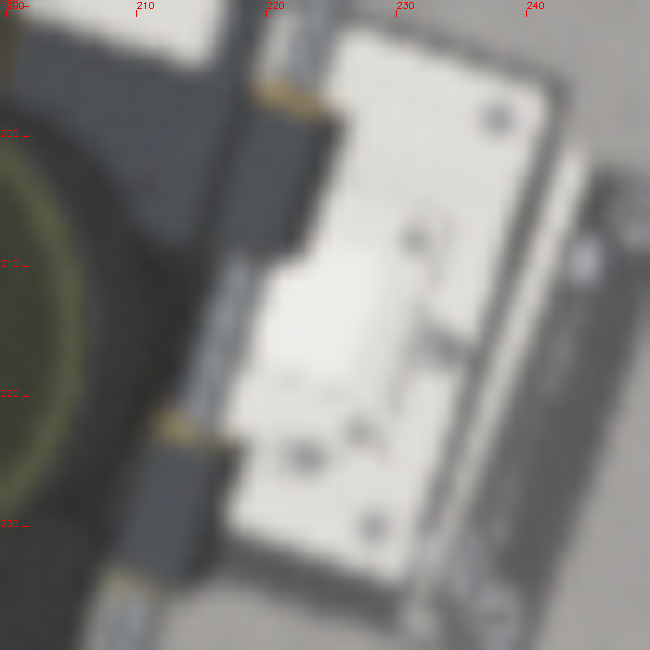

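Request:
send_rows --steps '[[[0,0.0004,0],[0,0,0],0.015],[[0,0.0008,0],[0,0,0],0.015],[[0,0.0012,0],[0,0,0],0.015],[[0,0.0016,0],[0,0,0],0.015],[[0,0.0016,0],[0,0,0],0.015]]'

```text
time_s: 9.5
tool_pos: [0.5641, -0.1236, 0.0818]
tool_rot: [-179.9, -15.5, -18.6]
force: [4.9, 3.5, 4.0]
grip_width: 0.0237
```

```bash
python3 where.py
```

```text
t9.50 pos [ 0.5641 -0.1236  0.0818] rot [-179.88  -15.51  -18.62] F [4.86 3.48 4.04] M [ 0.711 -1.144  0.238] w 0.0237
q [ 41.4   8.1 -35.2 115.9  11.2  42.7 -18.8]
face-frame dx,dy,dz mm [-1.32  1.53  2.03]
F face [4.43 4.86 2.98] M face [ 1.066 -0.856 -0.045]
rotvec to face [-0.0024 -0.0037  0.0014]
```

Request:
send_rows --steps '[[[0,0.0004,0],[0,0,0],0.015],[[0,0.0008,0],[0,0,0],0.015],[[0,0.0012,0],[0,0,0],0.015],[[0,0.0012,0],[0,0,0],0.015],[[0,0.0012,0],[0,0,0],0.015]]'

```text
time_s: 9.92
tool_pos: [0.5639, -0.1242, 0.0818]
tool_rot: [-179.8, -15.5, -18.6]
force: [3.7, 5.1, 4.2]
grip_width: 0.0236
```

```bash
python3 where.py
```

```text
t9.92 pos [ 0.5639 -0.1242  0.0818] rot [-179.85  -15.52  -18.6 ] F [3.72 5.06 4.19] M [ 0.955 -1.211  0.251] w 0.0236
q [ 41.5   8.1 -35.2 115.9  11.1  42.7 -18.6]
face-frame dx,dy,dz mm [-1.3   0.93  2.06]
F face [2.94 5.99 3.54] M face [ 1.313 -0.841 -0.099]
rotvec to face [-0.0031 -0.0039  0.0017]
```

Request:
send_rows --steps '[[[0,0.0004,0],[0,0,0],0.015],[[0,0.0008,0],[0,0,0],0.015],[[0,0.001,0],[0,0,0],0.015],[[0,0.001,0],[0,0,0],0.015],[[0,0.001,0],[0,0,0],0.015]]'

```text
time_s: 10.33
tool_pos: [0.5639, -0.1242, 0.0818]
tool_rot: [-179.8, -15.5, -18.6]
force: [5.9, 6.1, 4.4]
grip_width: 0.0236
```

```bash
python3 where.py;  python3 - <<'E'
from h import *
from cell import env
for n in("side","top"):
    c=env.read_camera(n); cv2.imwrite(f"pics/{n}9.png",c["pixels"][:,:,::-1])
crop("pics/top9.png",200,190,250,240,13,"pics/t15.png")
crop("pics/side9.png",185,225,260,275,10,"pics/s15.png")
E
```

```text
t10.33 pos [ 0.5639 -0.1242  0.0818] rot [-179.79  -15.53  -18.58] F [5.87 6.08 4.35] M [ 1.172 -1.327  0.361] w 0.0236
q [ 41.6   8.1 -35.2 115.9  11.   42.7 -18.4]
face-frame dx,dy,dz mm [-1.3   0.87  2.1 ]
F face [4.63 7.64 3.25] M face [ 1.576 -0.881 -0.057]
rotvec to face [-0.0042 -0.004   0.0021]
```

View pics/t15.png

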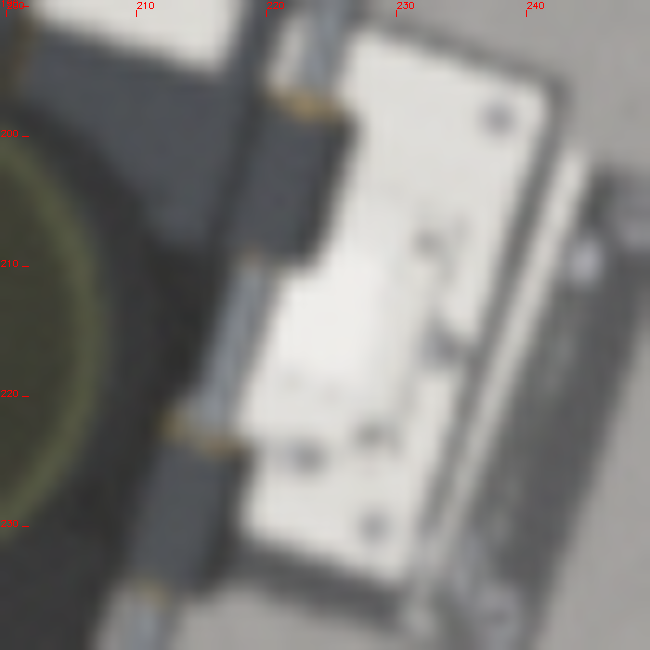

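View pics/s15.png

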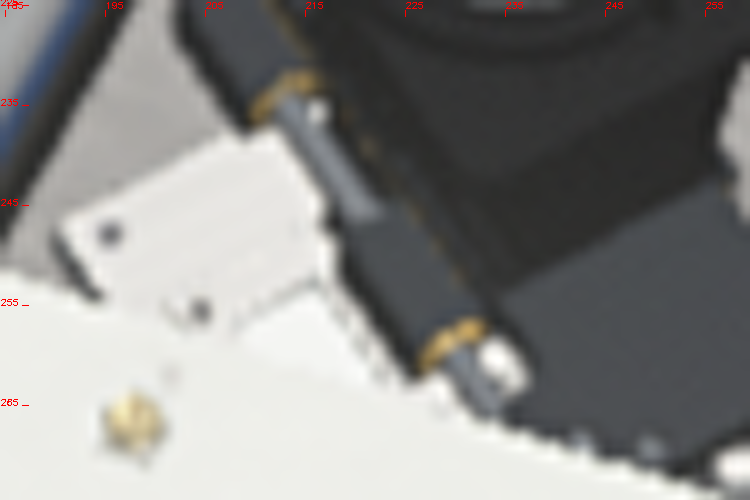

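Request:
send_rows --steps '[[[0,-0.0004,0.0002],[0,0,0],0.015],[[0,-0.0008,0.0004],[0,0,0],0.015],[[0,-0.0012,0.0005],[0,0,0],0.015],[[0,-0.0012,0.0005],[0,0,0],0.015],[[0,-0.0012,0.0005],[0,0,0],0.015]]'

```text
time_s: 10.85
tool_pos: [0.5639, -0.1242, 0.0817]
tool_rot: [-179.9, -15.5, -18.6]
force: [1.8, 6.0, 9.0]
grip_width: 0.0235
```

```bash
python3 where.py
```

```text
t10.85 pos [ 0.5639 -0.1242  0.0817] rot [-179.89  -15.5   -18.6 ] F [1.84 6.   9.04] M [ 0.847 -0.918  0.208] w 0.0235
q [ 41.4   8.1 -35.1 115.9  11.2  42.7 -18.6]
face-frame dx,dy,dz mm [-1.33  0.94  1.96]
F face [2.21 6.27 8.76] M face [ 1.112 -0.598 -0.089]
rotvec to face [-0.0025 -0.0036  0.0018]
```

Request:
send_rows --steps '[[[0,0,0],[0,0.004,0],0.015],[[0,0,0],[0,0.008,0],0.015],[[0,0,0],[0,0.012,0],0.015],[[0,0,0],[0,0.012,0],0.015],[[0,0,0],[0,0.012,0],0.015]]'

```text
time_s: 11.27
tool_pos: [0.5639, -0.1243, 0.0815]
tool_rot: [-179.9, -16.2, -18.6]
force: [2.7, 5.3, 6.8]
grip_width: 0.0242
```

```bash
python3 where.py
```

```text
t11.27 pos [ 0.5639 -0.1243  0.0815] rot [-179.88  -16.19  -18.6 ] F [2.74 5.34 6.76] M [ 0.862 -0.972  0.285] w 0.0242
q [ 41.5   7.7 -35.2 116.5  11.2  41.8 -18.7]
face-frame dx,dy,dz mm [-1.41  0.83  1.78]
F face [2.63 5.94 6.28] M face [ 1.163 -0.644 -0.023]
rotvec to face [-0.0025 -0.0156  0.0016]
```

Request:
send_rows --steps '[[[0,0,0],[0,0.004,0],0.015],[[0,0,0],[0,0.008,0],0.015],[[0,0,0],[0,0.012,0],0.015],[[0,0,0],[0,0.012,0],0.015],[[0,0,0],[0,0.012,0],0.015]]'

```text
time_s: 11.68
tool_pos: [0.5639, -0.1243, 0.0814]
tool_rot: [-179.9, -16.9, -18.6]
force: [4.2, 5.0, 5.8]
grip_width: 0.0237
```

```bash
python3 where.py
```

```text
t11.68 pos [ 0.5639 -0.1243  0.0814] rot [-179.88  -16.88  -18.61] F [4.21 5.01 5.83] M [ 0.892 -0.951  0.233] w 0.0237
q [ 41.6   7.2 -35.2 117.1  11.2  40.9 -18.8]
face-frame dx,dy,dz mm [-1.44  0.79  1.65]
F face [3.84 6.1  5.  ] M face [ 1.171 -0.615 -0.078]
rotvec to face [-0.0026 -0.0276  0.0016]
```

Request:
send_rows --steps '[[[0,0,0],[0,0.004,0],0.015],[[0,0,0],[0,0.008,0],0.015],[[0,0,0],[0,0.012,0],0.015],[[0,0,0],[0,0.012,0],0.015],[[0,0,0],[0,0.012,0],0.015]]'

```text
time_s: 12.1
tool_pos: [0.5638, -0.1242, 0.0814]
tool_rot: [-179.9, -17.5, -18.6]
force: [3.4, 5.3, 7.7]
grip_width: 0.0237
```

```bash
python3 where.py
```

```text
t12.10 pos [ 0.5638 -0.1242  0.0814] rot [-179.89  -17.55  -18.61] F [3.38 5.3  7.67] M [ 0.956 -0.712  0.244] w 0.0237
q [ 41.6   6.8 -35.2 117.7  11.2  40.  -19. ]
face-frame dx,dy,dz mm [-1.54  0.81  1.76]
F face [3.47 6.1  7.  ] M face [ 1.158 -0.368 -0.064]
rotvec to face [-0.0024 -0.0392  0.0016]
```

Request:
send_rows --steps '[[[0,0,0],[0,0.004,0],0.015],[[0,0,0],[0,0.008,0],0.015],[[0,0,0],[0,0.012,0],0.015],[[0,0,0],[0,0.012,0],0.015],[[0,0,0],[0,0.012,0],0.015]]'

```text
time_s: 12.52
tool_pos: [0.5636, -0.1242, 0.0816]
tool_rot: [-179.9, -18.2, -18.6]
force: [1.3, 5.6, 8.8]
grip_width: 0.024
```

```bash
python3 where.py
```

```text
t12.52 pos [ 0.5636 -0.1242  0.0816] rot [-179.9   -18.21  -18.61] F [1.25 5.61 8.79] M [ 1.028 -0.442  0.2  ] w 0.024
q [ 41.7   6.3 -35.2 118.3  11.3  39.2 -19.1]
face-frame dx,dy,dz mm [-1.69  0.83  1.91]
F face [1.73 5.72 8.64] M face [ 1.129 -0.089 -0.101]
rotvec to face [-0.0022 -0.0508  0.0016]
```

Request:
send_rows --steps '[[[0,0,0],[0,-0.004,0],0.015],[[0,0,0],[0,-0.008,0],0.015],[[0,0,0],[0,-0.012,0],0.015],[[0,0,0],[0,-0.012,0],0.015],[[0,0,0],[0,-0.012,0],0.015]]'

```text
time_s: 12.93
tool_pos: [0.5638, -0.1242, 0.0814]
tool_rot: [-179.9, -17.5, -18.6]
force: [2.2, 3.9, 6.4]
grip_width: 0.0237
```

```bash
python3 where.py
```

```text
t12.93 pos [ 0.5638 -0.1242  0.0814] rot [-179.88  -17.53  -18.61] F [2.21 3.89 6.45] M [ 0.889 -0.71   0.218] w 0.0237
q [ 41.6   6.8 -35.2 117.7  11.2  40.  -19. ]
face-frame dx,dy,dz mm [-1.57  0.84  1.71]
F face [2.52 4.4  6.  ] M face [ 1.089 -0.387 -0.072]
rotvec to face [-0.0025 -0.039   0.0016]
```

Request:
send_rows --steps '[[[0,0,0],[0,-0.004,0],0.015],[[0,0,0],[0,-0.008,0],0.015],[[0,0,0],[0,-0.012,0],0.015],[[0,0,0],[0,-0.012,0],0.015],[[0,0,0],[0,-0.012,0],0.015]]'

```text
time_s: 13.35
tool_pos: [0.5639, -0.1242, 0.0813]
tool_rot: [-179.9, -16.9, -18.6]
force: [3.7, 4.6, 5.1]
grip_width: 0.0239
```

```bash
python3 where.py
```

```text
t13.35 pos [ 0.5639 -0.1242  0.0813] rot [-179.87  -16.87  -18.61] F [3.72 4.57 5.14] M [ 0.823 -1.024  0.236] w 0.0239
q [ 41.6   7.2 -35.2 117.1  11.2  40.9 -18.8]
face-frame dx,dy,dz mm [-1.43  0.86  1.54]
F face [3.34 5.53 4.41] M face [ 1.131 -0.706 -0.065]
rotvec to face [-0.0027 -0.0274  0.0016]
```

Request:
send_rows --steps '[[[0,0,0],[0,-0.003,0],0.015],[[0,0,0],[0,-0.006,0],0.015],[[0,0,0],[0,-0.006,0],0.015],[[0,0,0],[0,-0.006,0],0.015],[[0,0,0],[0,-0.006,0],0.015]]'

```text
time_s: 13.77
tool_pos: [0.5639, -0.1242, 0.0813]
tool_rot: [-179.9, -16.5, -18.6]
force: [4.1, 4.4, 5.3]
grip_width: 0.0239
```

```bash
python3 where.py
```

```text
t13.77 pos [ 0.5639 -0.1242  0.0813] rot [-179.87  -16.54  -18.6 ] F [4.12 4.43 5.32] M [ 0.729 -1.135  0.239] w 0.0239
q [ 41.5   7.5 -35.2 116.8  11.2  41.3 -18.8]
face-frame dx,dy,dz mm [-1.44  0.87  1.53]
F face [3.79 5.51 4.48] M face [ 1.08  -0.841 -0.048]
rotvec to face [-0.0027 -0.0216  0.0018]
```

Request:
send_rows --steps '[[[0,0,0],[0,-0.003,0],0.015],[[0,0,0],[0,-0.006,0],0.015],[[0,0,0],[0,-0.006,0],0.015],[[0,0,0],[0,-0.006,0],0.015],[[0,0,0],[0,-0.006,0],0.015]]'

```text
time_s: 14.18
tool_pos: [0.5639, -0.1243, 0.0814]
tool_rot: [-179.9, -16.2, -18.6]
force: [2.7, 4.8, 5.5]
grip_width: 0.0238
```

```bash
python3 where.py
```

```text
t14.18 pos [ 0.5639 -0.1243  0.0814] rot [-179.88  -16.2   -18.6 ] F [2.69 4.79 5.46] M [ 0.693 -1.101  0.224] w 0.0238
q [ 41.5   7.7 -35.2 116.5  11.2  41.8 -18.7]
face-frame dx,dy,dz mm [-1.39  0.84  1.64]
F face [2.42 5.4  5.  ] M face [ 1.033 -0.821 -0.05 ]
rotvec to face [-0.0026 -0.0156  0.0017]
```

Request:
send_rows --steps '[[[0,0,0.0001],[-0.001,0.004,0],0.015],[[0,0,0.0002],[-0.002,0.009,0],0.015],[[0,0,0.0003],[-0.002,0.009,0],0.015],[[0,0,0.0003],[-0.002,0.009,0],0.015],[[0,0,0.0003],[-0.002,0.009,0],0.015]]'

```text
time_s: 14.6
tool_pos: [0.5639, -0.1243, 0.0812]
tool_rot: [180.0, -16.7, -18.6]
force: [3.3, 4.8, 7.5]
grip_width: 0.0241
```

```bash
python3 where.py 16.7
```

```text
t14.60 pos [ 0.5639 -0.1243  0.0812] rot [180.  -16.7 -18.6] F [3.32 4.76 7.5 ] M [ 0.824 -0.866  0.175] w 0.0241
q [ 41.4   7.4 -35.2 116.9  11.5  41.2 -19.1]
face-frame dx,dy,dz mm [-1.09  0.84  1.5 ]
F face [3.7  5.57 6.72] M face [ 1.064 -0.556 -0.137]
rotvec to face [-0.0005 -0.      0.0017]
```

Request:
send_rows --steps '[[[0,0,0],[0,0,0.004],0.015],[[0,0,0],[0,0,0.008],0.015],[[0,0,0],[0,0,0.01],0.015],[[0,0,0],[0,0,0.01],0.015],[[0,0,0],[0,0,0.01],0.015]]'

```text
time_s: 15.02
tool_pos: [0.564, -0.1243, 0.0812]
tool_rot: [-179.9, -16.7, -19.1]
force: [2.5, 5.1, 7.7]
grip_width: 0.0237
```

```bash
python3 where.py 16.7
```

```text
t15.02 pos [ 0.564  -0.1243  0.0812] rot [-179.86  -16.71  -19.13] F [2.5  5.15 7.67] M [ 0.742 -0.894  0.507] w 0.0237
q [ 41.4   7.4 -35.1 116.9  11.5  41.1 -19.6]
face-frame dx,dy,dz mm [-1.04  0.84  1.48]
F face [2.89 5.68 7.14] M face [ 1.094 -0.609  0.201]
rotvec to face [-0.0003 -0.0002 -0.0072]
```

Request:
send_rows --steps '[[[0,0,0],[0,0,-0.005],0.015],[[0,0,0],[0,0,-0.01],0.015],[[0,0,0],[0,0,-0.015],0.015],[[0,0,0],[0,0,-0.02],0.015],[[0,0,0],[0,0,-0.02],0.015]]'

```text
time_s: 15.43
tool_pos: [0.5639, -0.1242, 0.0812]
tool_rot: [179.9, -16.7, -18.1]
force: [3.3, 4.8, 7.3]
grip_width: 0.0241
```

```bash
python3 where.py 16.7
```

```text
t15.43 pos [ 0.5639 -0.1242  0.0812] rot [179.86 -16.69 -18.06] F [3.28 4.83 7.26] M [ 1.    -0.96   0.013] w 0.0241
q [ 41.5   7.4 -35.2 116.9  11.5  41.2 -18.6]
face-frame dx,dy,dz mm [-1.11  0.88  1.49]
F face [3.58 5.63 6.51] M face [ 1.206 -0.589 -0.349]
rotvec to face [-0.0008  0.0001  0.0107]
```

Request:
send_rows --steps '[[[-0.0001,0,0.0001],[0,0,0.004],0.015],[[-0.0002,0,0.0002],[0,0,0.008],0.015],[[-0.0003,0,0.0003],[0,0,0.013],0.015],[[-0.0003,0,0.0003],[0,0,0.013],0.015],[[-0.0003,0,0.0003],[0,0,0.013],0.015]]'

```text
time_s: 15.85
tool_pos: [0.564, -0.1242, 0.0812]
tool_rot: [-180.0, -16.7, -18.7]
force: [2.4, 5.4, 8.6]
grip_width: 0.0238
```

```bash
python3 where.py 16.7; python3 - <<'E'
from h import *
from cell import env
for n in("side","top"):
    c=env.read_camera(n); cv2.imwrite(f"pics/{n}20.png",c["pixels"][:,:,::-1])
crop("pics/top20.png",200,190,250,240,13,"pics/t20.png")
E
python3 where.py 16.7
```

```text
t15.85 pos [ 0.564  -0.1242  0.0812] rot [-179.97  -16.73  -18.75] F [2.42 5.41 8.64] M [ 0.81  -0.843  0.306] w 0.0238
q [ 41.4   7.4 -35.2 116.9  11.5  41.1 -19.3]
face-frame dx,dy,dz mm [-1.08  0.89  1.47]
F face [3.02 5.9  8.11] M face [ 1.081 -0.539 -0.005]
rotvec to face [-0.0003 -0.0006 -0.0008]
t15.95 pos [ 0.564  -0.1243  0.0812] rot [-179.97  -16.73  -18.76] F [2.28 4.93 8.46] M [ 0.804 -0.87   0.305] w 0.0239
q [ 41.4   7.4 -35.2 116.9  11.5  41.1 -19.3]
face-frame dx,dy,dz mm [-1.08  0.85  1.46]
F face [2.99 5.4  7.94] M face [ 1.084 -0.566 -0.006]
rotvec to face [-0.0003 -0.0005 -0.0009]
```

View pics/t20.png

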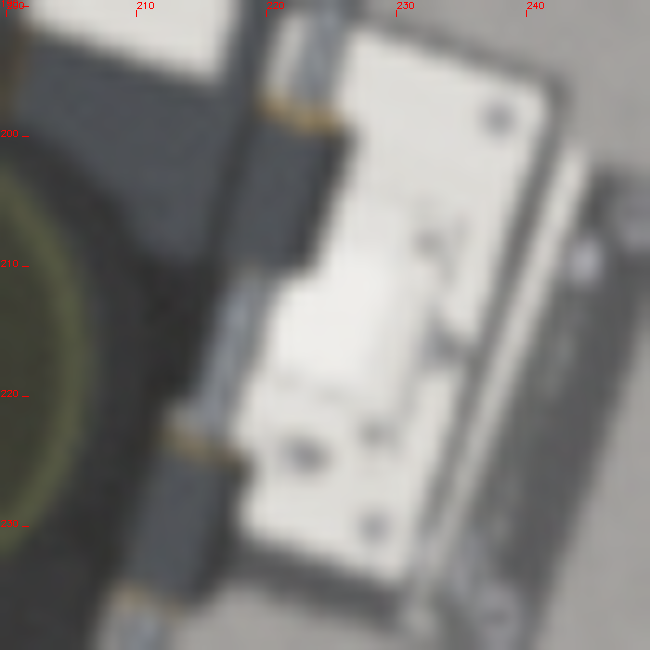

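View pics/side20.png

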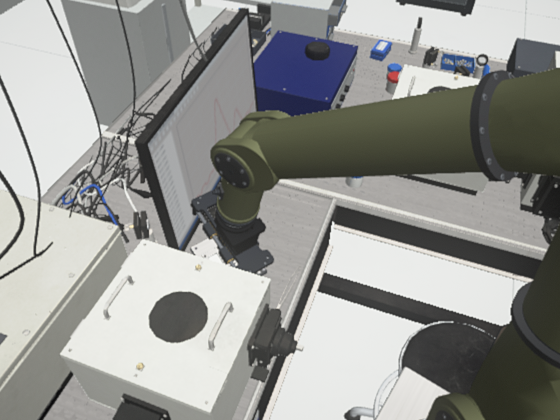

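View pics/top20.png

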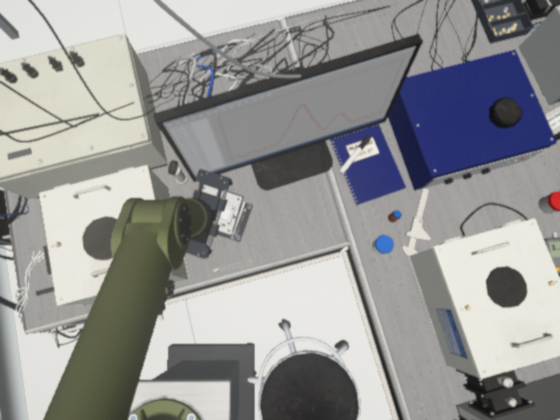

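Request:
send_rows --steps '[[[-0.0003,0,0],[0,0,0],0.015],[[-0.0006,0,0.0001],[0,0,0],0.015],[[-0.0008,0,0.0002],[0,0,0],0.015],[[-0.0008,0,0.0002],[0,0,0],0.015],[[-0.0008,0,0.0002],[0,0,0],0.015]]'

```text
time_s: 16.37
tool_pos: [0.564, -0.1242, 0.0812]
tool_rot: [-180.0, -16.8, -18.8]
force: [3.7, 4.7, 8.6]
grip_width: 0.0239
```

```bash
python3 where.py 16.7
```

```text
t16.37 pos [ 0.564  -0.1242  0.0812] rot [-179.96  -16.82  -18.75] F [3.66 4.66 8.59] M [ 0.738 -1.038  0.357] w 0.0239
q [ 41.4   7.3 -35.2 117.   11.5  41.  -19.3]
face-frame dx,dy,dz mm [-1.08  0.87  1.46]
F face [4.36 5.59 7.66] M face [ 1.091 -0.747  0.045]
rotvec to face [-0.0005 -0.002  -0.0009]
```

Request:
send_rows --steps '[[[0,0,0.0001],[0,-0.001,0],0.015],[[0,0,0.0002],[0,-0.0015,0],0.015],[[0,0,0.0003],[0,-0.0015,0],0.015],[[0,0,0.0003],[0,-0.0015,0],0.015],[[0,0,0.0003],[0,-0.0015,0],0.015]]'

```text
time_s: 16.78
tool_pos: [0.564, -0.1242, 0.0811]
tool_rot: [-180.0, -16.7, -18.7]
force: [0.9, 4.6, 12.2]
grip_width: 0.024
```

Request:
send_rows --steps '[[[0,0,0],[0,0,0],0.015],[[0,0,0],[0,0,0],0.015],[[0,0,0],[0,0,0],0.015],[[0,0,0],[0,0,0],0.015],[[0,0,0],[0,0,0],0.015]]'

```text
time_s: 17.2
tool_pos: [0.564, -0.1243, 0.0811]
tool_rot: [-180.0, -16.7, -18.7]
force: [0.8, 5.9, 11.5]
grip_width: 0.0235
```

Request:
send_rows --steps '[[[0,0,0],[0,0,0],0.015],[[0,0,0],[0,0,0],0.015],[[0,0,0],[0,0,0],0.015],[[0,0,0],[0,0,0],0.015],[[0,0,0],[0,0,0],0.015]]'

```text
time_s: 17.62
tool_pos: [0.5639, -0.1242, 0.0811]
tool_rot: [-180.0, -16.7, -18.7]
force: [1.5, 5.5, 11.9]
grip_width: 0.024
```

```bash
python3 where.py 16.7
```

```text
t17.62 pos [ 0.5639 -0.1242  0.0811] rot [-179.97  -16.72  -18.75] F [ 1.51  5.49 11.88] M [ 0.723 -0.908  0.276] w 0.024
q [ 41.4   7.4 -35.2 116.9  11.5  41.1 -19.3]
face-frame dx,dy,dz mm [-1.11  0.88  1.44]
F face [ 3.1   5.68 11.48] M face [ 1.014 -0.628 -0.016]
rotvec to face [-0.0002 -0.0003 -0.0008]
```

```bash
python3 -c "
from cell import env
print(env.sign_off())"; python3 where.py 16.7
```

```text
the job is handed in; nothing more can be done
None
the job is handed in; nothing more can be done
```

I picked up the carrier by its grip, laid it on the stage face, and slid it down to the two lower pins and sideways to the side pin. I handed the job in at 17.6 s, still holding the grip and pressing the carrier on the face.

**Last checks**
- **Press:** about 11.5 N along the face normal, and it stayed steady over the last 0.8 s. The side loads were about 3 N towards the lower pins and 6 N towards the side pin.
- **Pins:** extra pushes downhill and sideways raised the force but did not move the carrier, so it is against the pins. The twist about the face normal was near zero.
- **Grip:** the fingers stayed closed on the grip at about 24 mm, set to 30 N.
- **Bystanders:** in my last pictures the lens post and the blue-lidded pot looked undisturbed. The tweezers show only faintly at the front edge, and I saw no sign of them moving. The highest contact force I saw was about 13 N.

**What disagreed or stayed uncertain**
- **Slope:** the top camera gave 14.9°, the side camera 16.7°, and both combined 15.5°. I rocked the carrier on the face under light pressure and found it sits lowest at about 16.75° (16.65 to 16.9°, depending on direction), so I held it at 16.7°.
- **Resting position:** it came to rest about 1 to 1.5 mm from my camera estimate on each axis, within the calibration error.
- **Flushness:** the gripper hid the port and half the carrier, so I judged flushness from force and position, not from the pictures.

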